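# Lid and load the hatching tubs, then set the hatcher

## Robot

A 6-joint arm with a two-finger parallel gripper is mounted at the origin on the work surface. World frame = base frame: x ahead of the robot, y to its left, z up, the work surface at z = 0. Lengths are in m, angles in rad, forces in N, time in s.
With the tool pointing down it reaches from about 0.35 to 0.95 m from the base axis. Payload 17.4 kg.
Tool frame: the origin (TCP) lies on the centre line of the jaws, within the pads' length; the fingertips stand 19 mm ahead of it and the grasp point (between the pads) is the TCP; z points along the fingers, y is the line along which they close (so a half turn about z gives the same grasp; the last joint's range is limited). The gripper opens to 93 mm and grips with 3 to 60 N. Pads are 15 mm wide; open, the fingers measure 128 mm over their backs; the gripper's body (75 mm by 188 mm) begins 65 mm behind the grasp point.
Start: joints at [-1.31, 0.116, 1.442, -0, 1.584, -0.038], TCP at [0.199, -0.645, 0.238] pointing down, gripper open.
Joint ranges: [-2.83, 2.83], [-0.83, 2.19], [0.07, 2.5], [-1.14, 4.28], [0.01, 3], [-2.97, 2.97]. Speed limits (rad/s): [1.89, 1.89, 2.22, 3.14, 3.14, 3.14].

## Interface

Orientations are given as a unit quaternion [w, x, y, z].
In Python, from station import arm, cams gives the robot as it stands.
- The arm moves only by the tool move_arm, never from a script. Its argument "motion" is a list of rows, each an object with "travel": the shift along the tool's x, y, z scaled (see below), a list of three; "twist": the turn, a rotation vector about the tool's x, y, z scaled (see below), a list of three. In form: [{"travel": [dx, dy, dz], "twist": [rx, ry, rz]}, ...]. A call has 1 to 5 rows; each row shifts and turns the commanded pose from where the row before left it, along the tool's axes as they then stand; what a row does not reach is not made up. The controller multiplies each number of a shift by 60 mm and each number of a turn by 6 degrees. A row lasts 1/8 s, in which the tool goes at most 62.5 mm and 10.7 degrees, less where a joint would pass 70% of its speed; a pose out of reach is approached as far as the arm can. A call with a number of a shift or a turn outside -1 to 1 is refused whole. A call with a gripper value outside its range is refused whole. "gripper" is the opening, from -1 (shut) to 1 (fully open), set as the call begins (left out, the last holds). The fingers move at their own pace and stop on an object; "grip_force" is the grip in N (left out, the last holds). Time passes only in rows, so rows that do not move let the fingers close. It gives the time, the measured TCP pose, the force, the opening and the grip force at its end, in the units of the state.
- arm.read_state(): the state, without advancing time (a new reading comes with each control period).
- cams.camera(name): name is "scene" or "top"; returns the picture (420x560x3 uint8, blue, green, red); there is no depth.
- cams.calibration(name): a dict with "camera_matrix" (3x3 intrinsics, pixels), "distortion" ([k1, k2, p1, p2, k3] as OpenCV has them; the pictures are not rectified), "view" (4x4, takes a point from world to camera coordinates). Camera axes: x right, y up, looking along -z (the intrinsics and any distortion apply to the point x, -y, -z); pixel columns grow to the right and rows downward; lengths in m; the calibration is good to about 2 mm. A picture is of the moment at which its call begins. calibration takes no time and is no camera call.
- arm.sign_off(): hands the job in; it is judged then, once.
Trained networks look in the newest picture that a camera, given by its name, has taken for a name from the list of things; names that differ only in an ending like _2 or _b are one class to them, and where a whole thing is asked for, a point or a joint stands for the part that bears it (a point fixed in the world has none). Each returns a list of dicts, best first, with "p" (0 to 1); they miss things now and then, are a little off and sometimes report something else, mostly with a low value. They report only what shows in the picture. A call takes as long as a camera call.
- cams.search_frame(camera, target): "location" ([x, y, z] in m, in the coordinates of the camera as it stood for that picture, good to about 4 mm: the middle of the surface that is visible of it).
- cams.mark_of(camera, target): "location" ([x, y, z] in m, in the coordinates of the camera as it stood for that picture, good to about 4 mm: a listed point, or the origin of a listed thing).
The state is a dict: "time_s": time; "qpos": joint angles; "qd": joint speeds; "joint_efforts": joint torques, N m; "eef_pos": TCP position; "eef_rot": TCP orientation; "force": force on the tool from outside, world axes, zero at the start; "wrist_torque": the same for the moment, N m; "opening": opening from 0.0 (shut) to 1.0 (fully open); "grip_force": force on a finger pad.
Only numpy, scipy, OpenCV 4.12 (cv2) and the standard library are available. Lean on these libraries where they do the work, as an engineer would, in place of code of your own. Each camera call takes 0.05 s, during which the arm holds its last target. There are 200 camera calls.

## Task

Stand every egg tub upright in a bay of the hatcher base, one to a bay, each closed by the lid of its own colour, pushed fully home; a lid whose tub is missing is not needed. When all of them are in and lidded, and not before, turn the hatcher's dial clockwise until its white pointer stands at the orange mark. There is an egg in each tub, so keep the tubs upright and never drop or fling one, and do not knock over the egg stand or the white hygrometer.

Things in the scene. Friction and masses are not known exactly. Their poses are not given: they have to be found in the camera images.
- tub_red: red round hatching tub, 60 mm outside diameter, 60 mm high, straight 4 mm wall (opening 52 mm), about 0.12 kg, with one small white egg fixed upright inside it (egg top 11 mm below the rim). Open at the top. Origin: centre of the underside; z up. May be absent (None)
- lid_red: red lid of the red tub, 30 mm high, 0.04 kg: tapered plug below (46 mm, 6 mm deep), 58 mm flange from z = 6 to 10 mm, round grip knob 20 mm across from z = 10 to 30 mm. Starts plug down on the table. Origin: centre of the plug's underside; z up to the knob. Seated, its origin is 54 mm above the tub's. Present even if its tub is absent
- tub_yellow: yellow round hatching tub, 60 mm outside diameter, 60 mm high, straight 4 mm wall (opening 52 mm), about 0.12 kg, with one small white egg fixed upright inside it (egg top 11 mm below the rim). Open at the top. Origin: centre of the underside; z up. May be absent (None)
- lid_yellow: yellow lid of the yellow tub, 30 mm high, 0.04 kg: tapered plug below (46 mm, 6 mm deep), 58 mm flange from z = 6 to 10 mm, round grip knob 20 mm across from z = 10 to 30 mm. Starts plug down on the table. Origin: centre of the plug's underside; z up to the knob. Seated, its origin is 54 mm above the tub's. Present even if its tub is absent
- tub_blue: blue round hatching tub, 60 mm outside diameter, 60 mm high, straight 4 mm wall (opening 52 mm), about 0.12 kg, with one small white egg fixed upright inside it (egg top 11 mm below the rim). Open at the top. Origin: centre of the underside; z up. May be absent (None)
- lid_blue: blue lid of the blue tub, 30 mm high, 0.04 kg: tapered plug below (46 mm, 6 mm deep), 58 mm flange from z = 6 to 10 mm, round grip knob 20 mm across from z = 10 to 30 mm. Starts plug down on the table. Origin: centre of the plug's underside; z up to the knob. Seated, its origin is 54 mm above the tub's. Present even if its tub is absent
- tub_green: green round hatching tub, 60 mm outside diameter, 60 mm high, straight 4 mm wall (opening 52 mm), about 0.12 kg, with one small white egg fixed upright inside it (egg top 11 mm below the rim). Open at the top. Origin: centre of the underside; z up. May be absent (None)
- lid_green: green lid of the green tub, 30 mm high, 0.04 kg: tapered plug below (46 mm, 6 mm deep), 58 mm flange from z = 6 to 10 mm, round grip knob 20 mm across from z = 10 to 30 mm. Starts plug down on the table. Origin: centre of the plug's underside; z up to the knob. Seated, its origin is 54 mm above the tub's. Present even if its tub is absent
- tray: white and grey hatcher base, fixed, 130 x 366 mm, 36 mm high, four bays in a row along its own y: each 100 mm (x) by 80 mm (y), centres at x = 0 and y = -128, -43, 43, 128 mm, bay floor 25 mm above the table, outer wall 11 mm and dividers 9 mm above that floor. Origin: centre of the underside
- mark (a point): orange index mark on the top of the white control unit beside the dial, 42 mm from the dial's axis. The unit (130 x 140 x 55 mm) is fixed to the table
- dial_grip (a point): on the dial's axis at the height to grip, 90 mm above the table. The black dial has a 50 mm skirt and a grip bar 44 mm long, 14 mm thick and 32 mm high; the bar's top is 7 mm above this point and the skirt's top 23 mm below it. Turns with the dial, light friction, stays where left
- dial_pointer (a point): tip of the white pointer line, on top of the grip bar at the end that points; 22 mm from the axis
- dial (a joint): dial angle in rad, growing clockwise seen from above, range 0 to 4.0, starts at 0.2 to 1.4; 2.4 when the pointer stands exactly at the orange mark
- eggstand: bystander: a white egg on a blue cup with a black 86 mm saucer, 88 mm high, standing loose. Origin: centre of the underside
- meter: bystander: white hygrometer block, 50 x 30 mm, 45 mm high, loose. Origin: centre of the underside

How it is judged:
On the way, in this order (a step that is already met when the one before it is completed fails the run):
1. every tub stands in a bay of the hatcher base with the lid of its own colour seated on it (z of tub_red in the frame of tray between 0.021 and 0.029 m and x of tub_red in the frame of tray between -0.03 and 0.03 m and y of tub_red in the frame of tray between -0.17 and 0.17 m and angle between each of tub_red, tub_yellow, tub_blue, tub_green's own z axis and vertical below 0.1 rad and z of lid_red in the frame of tub_red between 0.05 and 0.0575 m and horizontal distance between lid_red and tub_red below 0.006 m and angle between the z axis of lid_red and the z axis of tub_red, either way round below 0.1 rad and z of tub_yellow in the frame of tray between 0.021 and 0.029 m and x of tub_yellow in the frame of tray between -0.03 and 0.03 m and y of tub_yellow in the frame of tray between -0.17 and 0.17 m and z of lid_yellow in the frame of tub_yellow between 0.05 and 0.0575 m and horizontal distance between lid_yellow and tub_yellow below 0.006 m and angle between the z axis of lid_yellow and the z axis of tub_yellow, either way round below 0.1 rad and z of tub_blue in the frame of tray between 0.021 and 0.029 m and x of tub_blue in the frame of tray between -0.03 and 0.03 m and y of tub_blue in the frame of tray between -0.17 and 0.17 m and z of lid_blue in the frame of tub_blue between 0.05 and 0.0575 m and horizontal distance between lid_blue and tub_blue below 0.006 m and angle between the z axis of lid_blue and the z axis of tub_blue, either way round below 0.1 rad and z of tub_green in the frame of tray between 0.021 and 0.029 m and x of tub_green in the frame of tray between -0.03 and 0.03 m and y of tub_green in the frame of tray between -0.17 and 0.17 m and z of lid_green in the frame of tub_green between 0.05 and 0.0575 m and horizontal distance between lid_green and tub_green below 0.006 m and angle between the z axis of lid_green and the z axis of tub_green, either way round below 0.1 rad), for 0.2 s.
2. the dial's pointer stands at the orange mark (value of joint dial between 2.28 and 2.52 rad), for 0.2 s.
At the end, for the whole second after the job is handed in: Every tub present stands upright (within 0.1 rad) on the floor of a bay (height within 4 mm, centre within 30 mm of the row's middle line), at rest, with the lid of its own colour seated level on it (centred within 6 mm, down to within 4 mm), and the dial reads 2.4 within 0.12 rad (all of step 1 and all of step 2 and linear speed of each of tub_red, tub_yellow, tub_blue, tub_green below 0.03 m/s); the robot touches nothing.
It fails at once if a tub was dropped or flung (linear speed of any of tub_red, tub_yellow, tub_blue, tub_green above 1.2 m/s).
It fails at once if a tub was tipped (angle between any of tub_red, tub_yellow, tub_blue, tub_green's own z axis and vertical above 0.7 rad).
It fails at once if the egg stand or the hygrometer was knocked over (angle between any of eggstand, meter's own z axis and vertical above 0.6 rad).
Of tub_red, tub_yellow, tub_blue, tub_green only 3 to 4 are there at a start; the rules pass over those that are not, and their reading is None.
At some moment in a run one of tub_red, tub_yellow, tub_blue, tub_green, lid_red, lid_yellow, lid_blue, lid_green may be knocked a few centimetres aside while the robot is not near it.
It also fails if it takes over 210 s, if anything falls off the work surface, if the arm or the gripper's body presses on something with over 40 N, if the wrist force passes 120 N, or if a joint passes its speed limit or range.

## Working session

There is one attempt and no reset: what is moved stays moved. The work goes in short steps, Python scripts to look and compute and a tool call to move; the robot and the scene stay as the last step left them, time stands still between calls to the robot, and variables do not carry over. Pictures are saved under pics/ and viewed, at most 14 in all, crops included, and the job is handed in when it is done.

Besides the shell and the picture viewer there is one more tool, called after ">>>" as name(argument=value, ...) on one line, values as JSON. move_arm: Moves the arm, as the interface text tells. Shifts and turns lie within -1 to 1; 1 stands for 60 mm of shift or 6 degrees of turn. Its arguments: {"type":"object","properties":{"motion":{"type":"array"},"gripper":{"type":"number"},"grip_force":{"type":"number"}},"required":["motion"]}

```bash
mkdir -p pics; ls; cat > h.py <<'E'
import numpy as np, cv2, json
from station import arm, cams
NAMES=[f"{k}_{c}" for k in("tub","lid") for c in("red","yellow","blue","green")]
def world(cam,p):
    V=np.array(cams.calibration(cam)["view"]); return (np.linalg.inv(V)@np.r_[p,1])[:3]
def proj(cam,P):
    c=cams.calibration(cam);V=np.array(c["view"]);q=V@np.r_[P,1]
    return cv2.projectPoints(np.array([[q[0],-q[1],-q[2]]]),np.zeros(3),np.zeros(3),np.array(c["camera_matrix"]),np.array(c["distortion"]))[0].ravel()
def ray(cam,uv):
    c=cams.calibration(cam);Vi=np.linalg.inv(np.array(c["view"]))
    n=cv2.undistortPoints(np.array([[uv]],float),np.array(c["camera_matrix"]),np.array(c["distortion"])).ravel()
    d=Vi[:3,:3]@np.array([n[0],-n[1],-1]); return Vi[:3,3],d
def onz(cam,uv,z):
    o,d=ray(cam,uv); return o+d*(z-o[2])/d[2]
def snap(cam,fn=None):
    im=np.array(cams.camera(cam)); 
    if fn: cv2.imwrite("pics/"+fn,im)
    return im
E
python3 - <<'E'
from h import *
print(arm.read_state())
for c in("scene","top"):
    snap(c,c+"0.png"); V=np.array(cams.calibration(c)["view"]); Vi=np.linalg.inv(V);print(c,Vi.round(3).tolist())
    for n in NAMES+["tray","mark","dial_grip","dial_pointer","eggstand","meter"]:
        r=cams.mark_of(c,n); print(n,[(round(x["p"],2),world(c,x["location"]).round(4).tolist()) for x in r[:2]])
print(arm.read_state()["time_s"])
E
```

```text
pics
{'time_s': 0.0, 'qpos': array([-1.30977237e+00,  1.16469313e-01,  1.44223792e+00, -1.67343720e-05,
        1.58399215e+00, -3.78044299e-02]), 'qd': array([-0.00056052,  0.00070822,  0.0001274 , -0.0006676 ,  0.00033779,
        0.00120887]), 'joint_efforts': array([-4.63228585e-03, -7.21274042e+01, -6.22604513e+01,  7.77694280e-02,
        2.37846962e-02, -6.02617297e-05]), 'eef_pos': array([ 0.19865984, -0.64492291,  0.23693339]), 'eef_rot': array([-5.48992681e-04,  9.88858315e-01,  1.48858750e-01, -6.99475363e-05]), 'force': array([-0.40050167,  0.43239703,  0.20699578]), 'wrist_torque': array([-0.00955996,  0.00809554, -0.00208197]), 'grip_force': 0.0, 'opening': 0.9964920076171395}
scene [[0.685, -0.417, 0.597, 1.098], [0.728, 0.365, -0.58, -0.529], [0.024, 0.832, 0.554, 0.592], [0.0, 0.0, 0.0, 1.0]]
tub_red [(0.55, [0.4466, 0.1625, 0.0016]), (0.53, [0.5292, -0.3531, 0.0902])]
tub_yellow [(0.96, [0.4419, -0.0626, 0.0047])]
tub_blue [(0.64, [0.5328, -0.1239, 0.0016])]
tub_green [(0.39, [0.5479, 0.0847, 0.0007]), (0.36, [0.5272, -0.3532, 0.0908])]
lid_red [(0.82, [0.4477, -0.1
[... 701 characters left out ...]
0.0002])]
tub_yellow [(0.94, [0.4426, -0.0643, -0.001]), (0.69, [0.4333, 0.265, -0.0003])]
tub_blue [(0.77, [0.5329, -0.1253, 0.003])]
tub_green []
lid_red [(0.84, [0.444, -0.1725, -0.0019]), (0.5, [0.4442, 0.1583, -0.0035])]
lid_yellow [(0.61, [0.557, 0.3255, -0.0001])]
lid_blue [(0.63, [0.5295, -0.0114, -0.0037])]
lid_green [(0.91, [0.5458, 0.0784, -0.0031]), (0.58, [0.6653, 0.0608, -0.0063])]
tray [(0.73, [0.6656, 0.0587, -0.0031])]
mark [(0.65, [0.5437, -0.3201, 0.054])]
dial_grip [(0.75, [0.5244, -0.3554, 0.0916])]
dial_pointer [(0.58, [0.5036, -0.3506, 0.0985])]
eggstand [(0.95, [0.4295, 0.0305, -0.0064]), (0.61, [0.5259, -0.0074, -0.0025])]
meter [(0.63, [0.4309, 0.2655, 0.0005])]
1.5
```

```bash
ls pics
```

```text
scene0.png
top0.png
```

View pics/scene0.png

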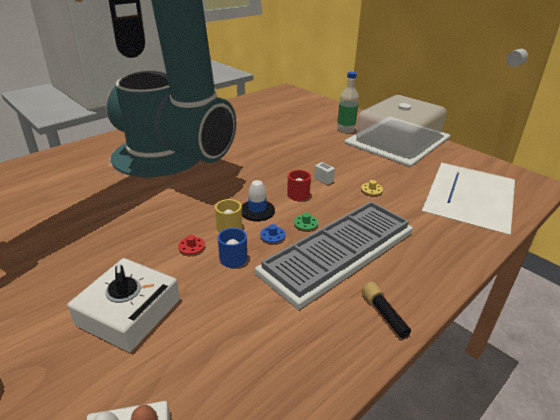

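View pics/top0.png

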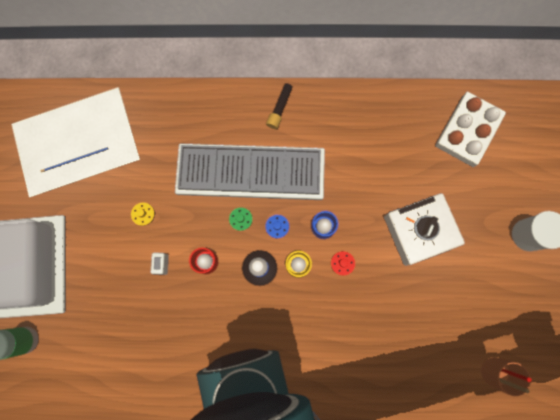

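The top view shows red, yellow and blue tubs at about (203,261), (298,264) and (324,225). There is no green tub, so the green lid is not needed. The needed lids are at (343,263) red, (142,213) yellow and (277,227) blue. The tray is at about (250,171) and the dial at (427,228). Next I refine these by fitting silhouettes in both views.

```bash
cat >> h.py <<'E'
from scipy.optimize import least_squares
HUE={"red":[(0,8),(172,180)],"yellow":[(20,34)],"blue":[(105,125)],"green":[(50,88)]}
def cyl(r,z): 
    a=np.linspace(0,2*np.pi,40,endpoint=False); return np.c_[r*np.cos(a),r*np.sin(a),np.full(40,z)]
MODEL={"tub":np.r_[cyl(.03,0),cyl(.03,.06)],"lid":np.r_[cyl(.029,.006),cyl(.029,.01),cyl(.01,.03)]}
def projs(cam,P):
    c=cams.calibration(cam);V=np.array(c["view"]);q=P@V[:3,:3].T+V[:3,3]
    return cv2.projectPoints(q*[1,-1,-1],np.zeros(3),np.zeros(3),np.array(c["camera_matrix"]),np.array(c["distortion"]))[0].reshape(-1,2)
def hc(pts):
    h=cv2.convexHull(pts.astype(np.float32));m=cv2.moments(h);return np.array([m["m10"],m["m01"]])/m["m00"],m["m00"]
def blob(im,color,seed,rad=25):
    hsv=cv2.cvtColor(im,cv2.COLOR_BGR2HSV);m=np.zeros(im.shape[:2],np.uint8)
    for a,b in HUE[color]: m|=cv2.inRange(hsv,(a,150 if color!="green" else 120,35),(b,255,255))
    m=cv2.morphologyEx(m,cv2.MORPH_OPEN,np.ones((2,2),np.uint8))
    n,l,s,c=cv2.connectedComponentsWithStats(m)
    k=[i for i in range(1,n) if s[i,4]>15 and np.linalg.norm(c[i]-seed)<rad]
    if not k: return None
    k=max(k,key=lambda i:s[i,4]); ys,xs=np.nonzero(l==k)
    return hc(np.concatenate([np.c_[xs+a,ys+b] for a in(-.5,.5) for b in(-.5,.5)]))
def fit(ims,name,seed,z=None):
    kind,col=name.split("_");M=MODEL[kind]; ob={}
    for cam,im in ims.items():
        b=blob(im,col,hc(projs(cam,M+seed))[0])
        if b: ob[cam]=b
    f=lambda p:np.concatenate([hc(projs(c,M+(p if z is None else np.r_[p[:2],z])))[0]-ob[c][0] for c in ob])
    r=least_squares(f,seed if z is None else seed[:2]); P=r.x if z is None else np.r_[r.x,z]
    return P,{c:(round(ob[c][1]),round(hc(projs(c,M+P))[1])) for c in ob},np.abs(r.fun).max()
E
python3 - <<'E'
from h import *
ims={c:cv2.imread(f"pics/{c}0.png") for c in("top","scene")}
S={"tub_red":(.447,.16),"tub_yellow":(.442,-.063),"tub_blue":(.533,-.125),"lid_red":(.445,-.168),"lid_yellow":(.557,.3255),"lid_blue":(.531,-.01),"lid_green":(.548,.083)}
for n,s in S.items():
    for z in (None,0.):
        for sub in (ims,{"top":ims["top"]}):
            if z is None and len(sub)<2: continue
            P,a,e=fit(sub,n,np.r_[s,0.],z); print(n,P.round(4),a,round(e,2))
for uv in [(180,145),(324,149),(323,197),(176,194)]: print(onz("top",uv,.036).round(4))
print(proj("top",[.6695,.06,.036]))
E
```

```text
tub_red [ 0.4441  0.1623 -0.0021] {'top': (654, 633), 'scene': (690, 676)} 1.4
tub_red [0.4445 0.1621 0.    ] {'top': (654, 636), 'scene': (690, 678)} 1.42
tub_red [0.4412 0.1589 0.    ] {'top': (654, 634)} 0.0
tub_yellow [ 0.4405 -0.062  -0.0105] {'top': (575, 552), 'scene': (450, 866)} 1.85
tub_yellow [ 0.4424 -0.0637  0.    ] {'top': (575, 564), 'scene': (450, 880)} 3.15
tub_yellow [ 0.4371 -0.0648  0.    ] {'top': (575, 563)} 0.0
tub_blue [ 0.5326 -0.1098 -0.0085] {'top': (26, 590), 'scene': (1002, 1037)} 3.09
tub_blue [ 0.5333 -0.1112  0.    ] {'top': (26, 601), 'scene': (1002, 1051)} 3.78
tub_blue [ 0.535  -0.1022  0.    ] {'top': (26, 599)} 0.0
lid_red [ 0.4444 -0.1682 -0.0039] {'top': (514, 465), 'scene': (430, 410)} 1.74
lid_red [ 0.4452 -0.1683  0.    ] {'top': (514, 468), 'scene': (430, 411)} 1.59
lid_red [ 0.4419 -0.1719  0.    ] {'top': (514, 469)} 0.0
lid_yellow [0.5583 0.3258 0.0015] {'top': (436, 432), 'scene': (50, 245)} 2.46
lid_yellow [0.5592 0.3251 0.    ] {'top': (436, 431), 'scene': (50, 245)} 2.42
lid_yellow [0.5556 0.3207 0.    ] {'top': (436, 432)} 0.0
lid_blue [ 0.5317 -0.0088 -0.0045] {'top': (357, 441), 'scene': (328, 367)} 1.73
lid_blue [ 0.5312 -0.0099  0.    ] {'top': (357, 445), 'scene': (328, 369)} 2.23
lid_blue [ 0.5291 -0.0132  0.    ] {'top': (357, 446)} 0.0
lid_green [ 0.549   0.0815 -0.0035] {'top': (364, 437), 'scene': (298, 331)} 1.78
lid_green [0.55  0.081 0.   ] {'top': (364, 439), 'scene': (298, 332)} 1.65
lid_green [0.5459 0.077  0.    ] {'top': (364, 440)} 0.0
[0.7264 0.2313 0.036 ]
[ 0.7186 -0.1233  0.036 ]
[ 0.5987 -0.1206  0.036 ]
[0.6024 0.2341 0.036 ]
[248.49800426 167.76232392]
```

```bash
cat >> h.py <<'E'
def blob(im,color,seed,rad=17):
    b,g,r=[im[...,i].astype(int) for i in range(3)]
    m={"red":(r>1.8*g)&(r>2.0*b)&(r>45)&(abs(g-b)<.25*r),"blue":(b>1.7*r)&(b>1.25*g)&(b>40),"green":(g>1.3*r)&(g>1.15*b)&(g>40),"yellow":(r>1.8*b)&(g>.62*r)&(r>60)}[color]
    n,l,s,c=cv2.connectedComponentsWithStats(m.astype(np.uint8))
    k=[i for i in range(1,n) if s[i,4]>4 and np.linalg.norm(c[i]-seed)<rad]
    if not k: return None
    ys,xs=np.nonzero(np.isin(l,k))
    return hc(np.concatenate([np.c_[xs+a,ys+b] for a in(-.5,.5) for b in(-.5,.5)]))
S={"tub_red":(.447,.16),"tub_yellow":(.442,-.063),"tub_blue":(.533,-.125),"lid_red":(.445,-.168),"lid_yellow":(.557,.3255),"lid_blue":(.531,-.01)}
def report(ims,names,seeds=S,z=0.):
    for n in names:
        s=np.r_[seeds[n][:2],z]
        try:
            o=[fit(ims,n,s)]+[fit({c:ims[c]},n,s,z) for c in ims]
            print(n,"xyz",o[0][0].round(4),"err",round(o[0][2],1),o[0][1],*[(c,q[0][:2].round(4).tolist()) for c,q in zip(ims,o[1:])])
        except Exception as e: print(n,"fail",e)
E
python3 - <<'E'
from h import *
report({c:cv2.imread(f"pics/{c}0.png") for c in("top","scene")},S)
E
```

```text
tub_red xyz [0.4437 0.1617 0.0016] err 0.6 {'top': (700, 638), 'scene': (691, 678)} ('top', [0.443, 0.1615]) ('scene', [0.4429, 0.1649])
tub_yellow fail need at least one array to concatenate
tub_blue xyz [ 0.5337 -0.1221  0.0013] err 0.4 {'top': (522, 606), 'scene': (1028, 1069)} ('top', [0.5335, -0.1232]) ('scene', [0.5328, -0.1203])
lid_red xyz [ 4.449e-01 -1.680e-01 -1.000e-04] err 0.6 {'top': (542, 468), 'scene': (431, 411)} ('top', [0.444, -0.1693]) ('scene', [0.4455, -0.167])
lid_yellow fail need at least one array to concatenate
lid_blue xyz [ 5.322e-01 -9.500e-03 -1.000e-04] err 0.8 {'top': (415, 445), 'scene': (354, 369)} ('top', [0.5313, -0.0107]) ('scene', [0.533, -0.0079])
```

>>> move_arm(motion=[{"travel": [0,0,0],"twist": [0,0,-1]},{"travel": [0,0,0],"twist": [0,0,-1]},{"travel": [0,0,0],"twist": [0,0,-1]},{"travel": [0,0,0],"twist": [0,0,-1]},{"travel": [0,0,0],"twist": [0,0,-1]}], gripper=1, grip_force=15)

```text
time_s: 2.12
eef_pos: [0.1987, -0.6451, 0.2377]
eef_rot: [0.0, 0.916, 0.401, -0.0]
force: [0.0, 0.9, 0.1]
opening: 1.002
grip_force: 0.0
```

>>> move_arm(motion=[{"travel": [0,0,0],"twist": [0,0,-1]},{"travel": [0,0,0],"twist": [0,0,-1]},{"travel": [0,0,0],"twist": [0,0,-1]},{"travel": [0,0,0],"twist": [0,0,-1]},{"travel": [0,0,0],"twist": [0,0,-1]}])

```text
time_s: 2.75
eef_pos: [0.1987, -0.6451, 0.2377]
eef_rot: [-0.0, 0.781, 0.625, -0.0]
force: [-0.6, 0.1, -0.3]
opening: 1.0
grip_force: 0.0
```

>>> move_arm(motion=[{"travel": [0,0,0],"twist": [0,0,-1]},{"travel": [0,0,0],"twist": [0,0,-1]},{"travel": [0,0,0],"twist": [0,0,-0.147]}])

```text
time_s: 3.12
eef_pos: [0.1987, -0.6451, 0.2377]
eef_rot: [0.0, 0.707, 0.707, -0.0]
force: [0.6, -0.8, 0.2]
opening: 1.001
grip_force: 0.0
```

>>> move_arm(motion=[{"travel": [0.793,0.5075,0]},{"travel": [0.793,0.5075,0]},{"travel": [0.793,0.5075,0]},{"travel": [0.793,0.5075,0]},{"travel": [0.793,0.5075,0]}])

```text
schema error: expected keys travel, twist
```

```bash
sed -i 's/(r>1.8\*b)&(g>.62\*r)&(r>60)/(r>1.8*b)\&(g>.72*r)\&(r>60)/' h.py; python3 - <<'E'
from h import *
ims={c:cv2.imread(f"pics/{c}0.png") for c in("top","scene")}
print(ims["top"][262:266,288:308].tolist()[0], ims["top"][240,288:290],ims["top"][213,135:150].tolist())
report(ims,["tub_yellow","lid_yellow"])
E
```

```text
[[54, 192, 231], [60, 208, 241], [73, 198, 234], [106, 170, 201], [136, 158, 173], [154, 168, 179], [168, 181, 192], [180, 195, 206], [191, 207, 218], [201, 218, 225], [208, 223, 230], [207, 222, 230], [198, 216, 224], [189, 206, 217], [178, 193, 204], [166, 181, 192], [148, 172, 189], [115, 184, 216], [81, 205, 237], [60, 204, 238]] [[ 71 118 186]
 [ 70 118 186]] [[44, 202, 238], [44, 204, 238], [44, 201, 238], [44, 201, 238], [46, 201, 239], [46, 203, 239], [47, 202, 239], [46, 192, 232], [39, 158, 200], [32, 113, 144], [29, 107, 136], [36, 148, 188], [44, 191, 231], [47, 202, 239], [46, 202, 239]]
tub_yellow xyz [ 0.4391 -0.0612  0.0059] err 0.4 {'top': (606, 569), 'scene': (953, 879)} ('top', [0.439, -0.062]) ('scene', [0.4329, -0.0556])
lid_yellow xyz [0.5587 0.3212 0.0117] err 1.5 {'top': (465, 440), 'scene': (636, 247)} ('top', [0.5583, 0.323]) ('scene', [0.5505, 0.3414])
```

>>> move_arm(motion=[{"travel": [0.793,0.5075,0],"twist": [0,0,0]},{"travel": [0.793,0.5075,0],"twist": [0,0,0]},{"travel": [0.793,0.5075,0],"twist": [0,0,0]},{"travel": [0.793,0.5075,0],"twist": [0,0,0]},{"travel": [0.793,0.5075,0],"twist": [0,0,0]}])

```text
time_s: 3.75
eef_pos: [0.3516, -0.4056, 0.2378]
eef_rot: [0.0, 0.708, 0.706, 0.0]
force: [0.5, -0.4, -0.6]
opening: 1.001
grip_force: 0.0
```

>>> move_arm(motion=[{"travel": [0.793,0.5075,0],"twist": [0,0,0]},{"travel": [0.793,0.5075,0],"twist": [0,0,0]},{"travel": [0.793,0.5075,0],"twist": [0,0,0]},{"travel": [0.793,0.5075,0],"twist": [0,0,0]},{"travel": [0.793,0.5075,0],"twist": [0,0,0]}])

```text
time_s: 4.38
eef_pos: [0.5039, -0.1676, 0.238]
eef_rot: [0.0, 0.708, 0.706, 0.0]
force: [0.0, 0.0, 0.1]
opening: 1.001
grip_force: 0.0
```

>>> move_arm(motion=[{"travel": [0.793,0.5075,0],"twist": [0,0,0]},{"travel": [0,0,0.8],"twist": [0,0,0]},{"travel": [0,0,0],"twist": [0,0,0]}])

```text
time_s: 4.75
eef_pos: [0.5325, -0.1209, 0.1867]
eef_rot: [-0.002, 0.707, 0.707, -0.001]
force: [-0.2, -0.3, 0.1]
opening: 1.001
grip_force: 0.0
```

>>> move_arm(motion=[{"travel": [0,0,0.8],"twist": [0,0,0]},{"travel": [0,0,0.8],"twist": [0,0,0]},{"travel": [0,0,0.5],"twist": [0,0,0]},{"travel": [0,0,0.3],"twist": [0,0,0]},{"travel": [0,0,0],"twist": [0,0,0]}])

```text
time_s: 5.38
eef_pos: [0.5336, -0.1222, 0.046]
eef_rot: [-0.0, 0.708, 0.707, -0.0]
force: [0.5, 0.2, 1.3]
opening: 0.995
grip_force: 0.0
```

>>> move_arm(motion=[{"travel": [0,0,0],"twist": [0,0,0]},{"travel": [0,0,0],"twist": [0,0,0]},{"travel": [0,0,0],"twist": [0,0,0]},{"travel": [0,0,0],"twist": [0,0,0]},{"travel": [0,0,0],"twist": [0,0,0]}], gripper=0, grip_force=12)

```text
time_s: 6.0
eef_pos: [0.5338, -0.1217, 0.046]
eef_rot: [0.0, 0.707, 0.707, 0.0]
force: [-1.0, 1.7, 4.2]
opening: 0.651
grip_force: 12.0
```

>>> move_arm(motion=[{"travel": [0,0,-0.5],"twist": [0,0,0]},{"travel": [0,0,-0.8],"twist": [0,0,0]},{"travel": [0,0,-0.7],"twist": [0,0,0]},{"travel": [0,0,0],"twist": [0,0,0]}])

```text
time_s: 6.5
eef_pos: [0.5348, -0.122, 0.169]
eef_rot: [0.002, 0.707, 0.707, 0.001]
force: [-0.4, -0.3, -0.7]
opening: 0.653
grip_force: 12.0
```

```bash
python3 - <<'E'
from h import *
for cam,s in(("top",(250,171)),("scene",(336,250))):
    im=cv2.imread(f"pics/{cam}0.png").astype(int)
    sat=im.max(2)-im.min(2); m=((sat<45)&(im.max(2)>60)).astype(np.uint8)
    m=cv2.morphologyEx(m,cv2.MORPH_CLOSE,np.ones((5,5),np.uint8))
    n,l,st,c=cv2.connectedComponentsWithStats(m)
    i=l[s[1],s[0]]; print(cam,i,st[i],c[i])
    ys,xs=np.nonzero(l==i); h=cv2.convexHull(np.c_[xs,ys].astype(np.float32))
    print(cv2.approxPolyDP(h,4,True).reshape(-1,2).tolist())
    c0,a0=hc(h.reshape(-1,2))
    X,Y=.065,.183
    B=np.array([(x,y,z) for x in(-X,X) for y in(-Y,Y) for z in(0,.036)])
    def pts(p):
        c_,s_=np.cos(p[2]),np.sin(p[2]);return projs(cam,B@np.array([[c_,s_,0],[-s_,c_,0],[0,0,1]])+[p[0],p[1],0])
    hp=h.reshape(-1,2)
    def f(p):
        H=cv2.convexHull(pts(p).astype(np.float32)); return [cv2.pointPolygonTest(H,(float(a),float(b)),True) for a,b in hp]
    r=least_squares(f,[.667,.058,-.016],x_scale=[.01,.01,.01],diff_step=1e-3,loss="soft_l1");print(r.x.round(4),np.round(r.fun,1).tolist())
E
```

```text
top 15 [ 175  144  149   56 7511] [250.21834643 171.36879244]
[[322.0, 198.0], [178.0, 194.0], [179.0, 145.0], [323.0, 149.0]]
[ 0.6683  0.0532 -0.0176] [3.4, 1.5, 0.5, 0.1, 0.3, 0.6, 1.1, 0.9, 0.3, 0.2, 0.1, -0.2, 0.5, 1.5, 2.4, 2.7, 3.0, 3.7, 4.0]
scene 32 [ 255  201  158  109 8123] [331.69863351 252.76966638]
[[412.0, 227.0], [408.0, 236.0], [300.0, 309.0], [255.0, 273.0], [299.0, 218.0], [371.0, 201.0]]
[ 0.669   0.0624 -0.0179] [-0.1, 0.2, -0.3, -0.8, -0.7, -0.2, 0.7, 1.0, 0.6, 0.3, 0.7, 1.0, 1.1, 3.7, -13.7, -15.6, -14.6, 2.9, 2.4, 2.3, 2.4, 2.8, 3.2, 0.4]
```

>>> move_arm(motion=[{"travel": [0.289,0.733,0],"twist": [0,0,0]},{"travel": [0.289,0.733,0],"twist": [0,0,0]},{"travel": [0.289,0.733,0],"twist": [0,0,0]},{"travel": [0,0,0.5],"twist": [0,0,0]},{"travel": [0,0,0.5],"twist": [0,0,0]}])

```text
time_s: 7.12
eef_pos: [0.6654, -0.0693, 0.103]
eef_rot: [-0.001, 0.707, 0.707, -0.001]
force: [-0.0, -0.4, -1.7]
opening: 0.658
grip_force: 12.0
```

>>> move_arm(motion=[{"travel": [0,0,0.3],"twist": [0,0,0]},{"travel": [0,0,0.15],"twist": [0,0,0]},{"travel": [0,0,0.1],"twist": [0,0,0]},{"travel": [0,0,0],"twist": [0,0,0]}])

```text
time_s: 7.62
eef_pos: [0.6657, -0.0698, 0.073]
eef_rot: [0.0, 0.707, 0.707, 0.0]
force: [-0.3, -0.8, 0.4]
opening: 0.66
grip_force: 12.0
```

>>> move_arm(motion=[{"travel": [0,0,0.03],"twist": [0,0,0]},{"travel": [0,0,0],"twist": [0,0,0]}])

```text
time_s: 7.88
eef_pos: [0.6657, -0.0697, 0.0713]
eef_rot: [0.0, 0.707, 0.707, 0.0]
force: [-0.6, 0.4, -0.6]
opening: 0.655
grip_force: 12.0
```

>>> move_arm(motion=[{"travel": [0,0,0],"twist": [0,0,0]},{"travel": [0,0,0],"twist": [0,0,0]},{"travel": [0,0,-0.5],"twist": [0,0,0]},{"travel": [0,0,-0.8],"twist": [0,0,0]},{"travel": [0,0,0],"twist": [0,0,0]}], gripper=1)

```text
time_s: 8.5
eef_pos: [0.6671, -0.0699, 0.1535]
eef_rot: [0.003, 0.707, 0.707, 0.002]
force: [-0.5, -0.3, -1.0]
opening: 1.003
grip_force: 0.0
```

```bash
cat >> h.py <<'E'
def look(tag):
    return {c:snap(c,f"{c}_{tag}.png") for c in("top","scene")}
E
python3 - <<'E'
from h import *
ims=look("1"); report(ims,S); report(ims,["tub_blue"],{"tub_blue":(.666,-.07)},.025)
E
```

```text
tub_red xyz [ 0.4436  0.1631 -0.0108] err 0.4 {'top': (699, 622), 'scene': (484, 669)} ('top', [0.443, 0.1614]) ('scene', [0.4554, 0.1493])
tub_yellow fail need at least one array to concatenate
tub_blue fail need at least one array to concatenate
lid_red xyz [ 4.45e-01 -1.69e-01  3.00e-04] err 1.0 {'top': (504, 469), 'scene': (429, 412)} ('top', [0.4439, -0.1713]) ('scene', [0.4455, -0.167])
lid_yellow fail need at least one array to concatenate
lid_blue fail need at least one array to concatenate
tub_blue fail need at least one array to concatenate
```

View pics/top_1.png

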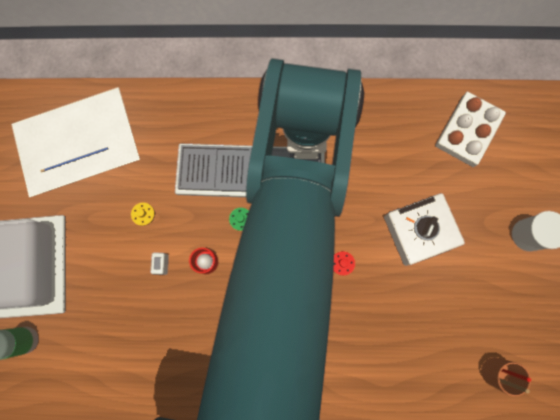

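>>> move_arm(motion=[{"travel": [-0.75,-0.61,-0.15],"twist": [0,0,0]},{"travel": [-0.75,-0.61,-0.15],"twist": [0,0,0]},{"travel": [-0.75,-0.61,-0.15],"twist": [0,0,0]},{"travel": [-0.75,-0.61,-0.15],"twist": [0,0,0]},{"travel": [-0.75,-0.61,-0.15],"twist": [0,0,0]}])

```text
time_s: 9.22
eef_pos: [0.4809, -0.2956, 0.1926]
eef_rot: [-0.001, 0.707, 0.707, -0.0]
force: [0.3, -0.3, -0.3]
opening: 1.001
grip_force: 0.0
```

>>> move_arm(motion=[{"travel": [-0.75,-0.61,0],"twist": [0,0,0]},{"travel": [-0.75,-0.61,0],"twist": [0,0,0]},{"travel": [-0.75,-0.61,0],"twist": [0,0,0]},{"travel": [-0.75,-0.61,0],"twist": [0,0,0]},{"travel": [-0.75,-0.61,0],"twist": [0,0,0]}])

```text
time_s: 9.85
eef_pos: [0.2979, -0.5206, 0.1923]
eef_rot: [-0.001, 0.707, 0.707, 0.0]
force: [1.2, 0.2, 1.3]
opening: 1.003
grip_force: 0.0
```

```bash
cat >> h.py <<'E'
def report(ims,names,seeds=S,z=0.):
    for n in names:
        s=np.r_[seeds[n][:2],seeds[n][2] if len(seeds[n])>2 else z]; out=[n]
        for sub,zz in [(ims,None)]+[({c:ims[c]},s[2]) for c in ims]:
            try:
                q=fit(sub,n,s,zz)
                out.append(("xyz",q[0].round(4).tolist(),round(q[2],1),list(q[1].values())) if zz is None else (list(sub)[0],q[0][:2].round(4).tolist()))
            except Exception: out.append("-")
        print(*out)
E
python3 - <<'E'
from h import *
ims=look("2"); report(ims,S|{"tub_blue":(.666,-.07,.025)})
E
```

```text
tub_red ('xyz', [0.4434, 0.1625, 0.0005], np.float64(0.5), [(700, 637), (692, 677)]) ('top', [0.443, 0.1615]) ('scene', [0.4429, 0.1648])
tub_yellow ('xyz', [0.4442, -0.0578, -0.0089], np.float64(2.2), [(606, 553), (1610, 867)]) ('top', [0.439, -0.062]) ('scene', [0.457, -0.0609])
tub_blue - - -
lid_red ('xyz', [0.4446, -0.1679, -0.0003], np.float64(0.6), [(542, 468), (430, 411)]) ('top', [0.444, -0.1693]) ('scene', [0.4455, -0.167])
lid_yellow ('xyz', [0.5601, 0.325, 0.0005], np.float64(1.6), [(466, 431), (799, 245)]) ('top', [0.5583, 0.323]) ('scene', [0.5613, 0.3308])
lid_blue ('xyz', [0.5322, -0.009, -0.0001], np.float64(0.7), [(415, 445), (352, 369)]) ('top', [0.5313, -0.0107]) ('scene', [0.5329, -0.0078])
```

```bash
python3 - <<'E'
from h import *
a=cv2.imread("pics/top_2.png")[130:290,120:380]; b=cv2.imread("pics/scene_2.png")[160:320,170:430]
cv2.imwrite("pics/c2.png",cv2.resize(np.vstack([a,b]),None,fx=1.8,fy=1.8,interpolation=cv2.INTER_CUBIC))
E
```

```text
(no output)
```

View pics/c2.png

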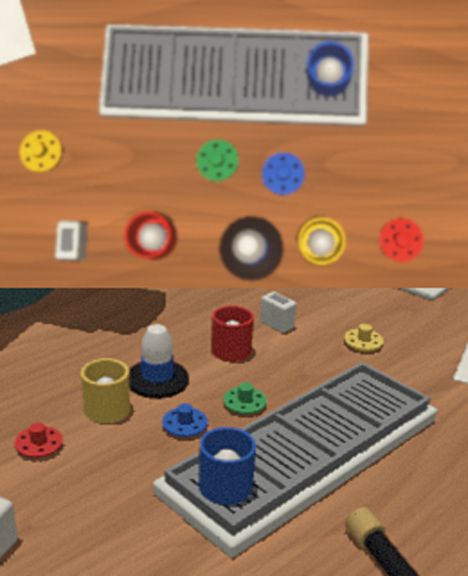

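```bash
python3 - <<'E'
from h import *
im=cv2.imread("pics/top_2.png"); M=MODEL["tub"]+[.666,-.07,.025]
print(hc(projs("top",M)),blob(im,"blue",hc(projs("top",M))[0]), im[168,290:318].tolist())
E
```

```text
(array([302.315939  , 166.94879957]), 660.2372890387196) (array([302.92318358, 166.85080422]), 601.0) [[110, 86, 82], [147, 84, 64], [168, 89, 59], [180, 95, 61], [184, 101, 69], [169, 114, 95], [153, 139, 140], [154, 163, 171], [167, 180, 190], [179, 194, 204], [190, 205, 216], [198, 215, 223], [200, 217, 224], [207, 222, 228], [211, 225, 232], [207, 221, 228], [197, 213, 222], [185, 200, 211], [174, 188, 198], [164, 167, 174], [171, 138, 133], [174, 106, 85], [146, 81, 61], [121, 67, 55], [147, 81, 60], [163, 102, 84], [152, 123, 117], [137, 133, 134]]
```

```bash
python3 - <<'E'
from h import *
import traceback
ims={c:cv2.imread(f"pics/{c}_2.png") for c in("top","scene")}
for sub,z in((ims,None),({"top":ims["top"]},.025),({"scene":ims["scene"]},.025)):
    try: print(fit(sub,"tub_blue",np.r_[.666,-.07,.025],z))
    except Exception: traceback.print_exc()
E
```

```text
(array([ 0.66660649, -0.07034886,  0.02629342]), {'top': (601, 662), 'scene': (1228, 1237)}, np.float64(0.44115472027641545))
(array([ 0.66625491, -0.07143689,  0.025     ]), {'top': (601, 660)}, np.float64(2.293583861501247e-06))
(array([ 0.66585631, -0.06857063,  0.025     ]), {'scene': (1228, 1230)}, np.float64(1.6862842358023045e-06))
```

>>> move_arm(motion=[{"travel": [0.958,0.295,0],"twist": [0,0,0]},{"travel": [0.958,0.295,0],"twist": [0,0,0]},{"travel": [0.958,0.295,0],"twist": [0,0,0]},{"travel": [0.958,0.295,0],"twist": [0,0,0]},{"travel": [0.958,0.295,0],"twist": [0,0,0]}])

```text
time_s: 10.58
eef_pos: [0.388, -0.2299, 0.1927]
eef_rot: [-0.001, 0.707, 0.707, -0.0]
force: [1.4, 0.4, -0.6]
opening: 1.001
grip_force: 0.0
```

>>> move_arm(motion=[{"travel": [0.958,0.295,0],"twist": [0,0,0]},{"travel": [0.958,0.295,0],"twist": [0,0,0]},{"travel": [0.958,0.295,0],"twist": [0,0,0]},{"travel": [0,0,0],"twist": [0,0,0]},{"travel": [0,0,0],"twist": [0,0,0]}])

```text
time_s: 11.2
eef_pos: [0.4408, -0.0597, 0.193]
eef_rot: [-0.0, 0.707, 0.708, -0.0]
force: [0.7, 0.8, 0.5]
opening: 1.003
grip_force: 0.0
```

>>> move_arm(motion=[{"travel": [-0.02,0,0.8],"twist": [0,0,0]},{"travel": [0,0,0.8],"twist": [0,0,0]},{"travel": [0,0,0.5],"twist": [0,0,0]},{"travel": [0,0,0.35],"twist": [0,0,0]},{"travel": [0,0,0],"twist": [0,0,0]}])

```text
time_s: 11.82
eef_pos: [0.4399, -0.0621, 0.0453]
eef_rot: [-0.001, 0.708, 0.706, -0.001]
force: [-0.6, -0.3, 0.4]
opening: 1.0
grip_force: 0.0
```

>>> move_arm(motion=[{"travel": [0,0,0],"twist": [0,0,0]},{"travel": [0,0,0],"twist": [0,0,0]},{"travel": [0,0,0],"twist": [0,0,0]},{"travel": [0,0,0],"twist": [0,0,0]},{"travel": [0,0,0],"twist": [0,0,0]}], gripper=0)

```text
time_s: 12.45
eef_pos: [0.4413, -0.0611, 0.0472]
eef_rot: [0.0, 0.707, 0.707, 0.0]
force: [-1.8, -1.0, 5.3]
opening: 0.649
grip_force: 12.0
```

>>> move_arm(motion=[{"travel": [0,0,-0.5],"twist": [0,0,0]},{"travel": [0,0,-0.8],"twist": [0,0,0]},{"travel": [0,0,-0.7],"twist": [0,0,0]},{"travel": [0.319,0.94,0],"twist": [0,0,0]},{"travel": [0.319,0.94,0],"twist": [0,0,0]}])

```text
time_s: 13.08
eef_pos: [0.5556, -0.0222, 0.168]
eef_rot: [0.001, 0.707, 0.707, 0.001]
force: [-0.4, -1.6, -1.0]
opening: 0.657
grip_force: 12.0
```

>>> move_arm(motion=[{"travel": [0.319,0.94,0],"twist": [0,0,0]},{"travel": [0.319,0.94,0],"twist": [0,0,0]},{"travel": [0,0,0],"twist": [0,0,0]},{"travel": [0,0,0.5],"twist": [0,0,0]},{"travel": [0,0,0.5],"twist": [0,0,0]}])

```text
time_s: 13.7
eef_pos: [0.6662, 0.0154, 0.1062]
eef_rot: [0.0, 0.707, 0.707, 0.0]
force: [-0.1, 0.7, -1.6]
opening: 0.653
grip_force: 12.0
```

>>> move_arm(motion=[{"travel": [0,0,0.3],"twist": [0,0,0]},{"travel": [0,0,0.15],"twist": [0,0,0]},{"travel": [0,0,0],"twist": [0,0,0]},{"travel": [0,0,0],"twist": [0,0,0]}])

```text
time_s: 14.2
eef_pos: [0.6672, 0.0155, 0.0811]
eef_rot: [0.001, 0.707, 0.707, 0.001]
force: [-0.3, -0.1, -0.2]
opening: 0.651
grip_force: 12.0
```

>>> move_arm(motion=[{"travel": [0,0,0.1],"twist": [0,0,0]},{"travel": [0,0,0.06],"twist": [0,0,0]},{"travel": [0,0,0],"twist": [0,0,0]}])

```text
time_s: 14.58
eef_pos: [0.667, 0.0155, 0.071]
eef_rot: [0.0, 0.707, 0.707, 0.0]
force: [-3.1, -0.2, 5.2]
opening: 0.651
grip_force: 12.0
```

>>> move_arm(motion=[{"travel": [0,0,0],"twist": [0,0,0]},{"travel": [0,0,0],"twist": [0,0,0]},{"travel": [0,0,-0.5],"twist": [0,0,0]},{"travel": [0,0,-0.9],"twist": [0,0,0]},{"travel": [0,0,0],"twist": [0,0,0]}], gripper=1)

```text
time_s: 15.2
eef_pos: [0.6684, 0.0155, 0.1591]
eef_rot: [0.002, 0.707, 0.707, 0.002]
force: [0.9, -0.2, -0.1]
opening: 0.999
grip_force: 0.0
```

>>> move_arm(motion=[{"travel": [0.488,-0.746,0],"twist": [0,0,0]},{"travel": [0.488,-0.746,0],"twist": [0,0,0]},{"travel": [0.488,-0.746,0],"twist": [0,0,0]},{"travel": [0.488,-0.746,0],"twist": [0,0,0]},{"travel": [0.488,-0.746,0],"twist": [0,0,0]}])

```text
time_s: 15.82
eef_pos: [0.4413, 0.1625, 0.1534]
eef_rot: [-0.0, 0.707, 0.707, -0.0]
force: [0.1, 0.8, -0.5]
opening: 0.999
grip_force: 0.0
```

```bash
python3 - <<'E'
from h import *
ims={"scene":snap("scene","scene_3.png")}; print(arm.read_state()["eef_pos"],fit(ims,"tub_red",np.r_[.443,.162,0],0.),fit(ims,"tub_yellow",np.r_[.667,.0155,.025],.025),fit(ims,"tub_blue",np.r_[.666,-.07,.025],.025))
E
```

```text
[0.43773339 0.16466408 0.15342   ] (array([0.4438264 , 0.16397808, 0.        ]), {'scene': (690, 676)}, np.float64(8.050183737395855e-07)) (array([0.66594471, 0.01860982, 0.025     ]), {'scene': (1138, 1093)}, np.float64(2.1782580574836174e-06)) (array([ 0.66579815, -0.06857684,  0.025     ]), {'scene': (1230, 1230)}, np.float64(9.981734478969884e-07))
```

>>> move_arm(motion=[{"travel": [0,0,0.5],"twist": [0,0,0]},{"travel": [0,0,0],"twist": [0,0,0]},{"travel": [0,0,0],"twist": [0,0,0]}])

```text
time_s: 16.25
eef_pos: [0.4432, 0.1618, 0.1247]
eef_rot: [-0.0, 0.707, 0.707, -0.0]
force: [0.5, 0.0, 0.1]
opening: 1.002
grip_force: 0.0
```

>>> move_arm(motion=[{"travel": [0,0,0.6],"twist": [0,0,0]},{"travel": [0,0,0.4],"twist": [0,0,0]},{"travel": [0,0,0.3],"twist": [0,0,0]},{"travel": [0,0,0],"twist": [0,0,0]}])

```text
time_s: 16.75
eef_pos: [0.4428, 0.1617, 0.0457]
eef_rot: [-0.0, 0.707, 0.707, -0.001]
force: [0.2, -0.8, 0.5]
opening: 0.997
grip_force: 0.0
```

>>> move_arm(motion=[{"travel": [0,0,0],"twist": [0,0,0]},{"travel": [0,0,0],"twist": [0,0,0]},{"travel": [0,0,0],"twist": [0,0,0]},{"travel": [0,0,0],"twist": [0,0,0]},{"travel": [0,0,0],"twist": [0,0,0]}], gripper=0)

```text
time_s: 17.38
eef_pos: [0.4432, 0.162, 0.0466]
eef_rot: [0.0, 0.707, 0.707, 0.0]
force: [-0.7, 0.2, 3.4]
opening: 0.656
grip_force: 12.0
```

>>> move_arm(motion=[{"travel": [0,0,-0.5],"twist": [0,0,0]},{"travel": [0,0,-0.8],"twist": [0,0,0]},{"travel": [0,0,-0.7],"twist": [0,0,0]},{"travel": [-0.254,0.94,0],"twist": [0,0,0]},{"travel": [-0.254,0.94,0],"twist": [0,0,0]}])

```text
time_s: 18.0
eef_pos: [0.5573, 0.1312, 0.1672]
eef_rot: [0.001, 0.707, 0.707, 0.001]
force: [-0.0, -0.1, -1.2]
opening: 0.655
grip_force: 12.0
```

>>> move_arm(motion=[{"travel": [-0.254,0.94,0],"twist": [0,0,0]},{"travel": [-0.254,0.94,0],"twist": [0,0,0]},{"travel": [0,0,0],"twist": [0,0,0]},{"travel": [0,0,0.5],"twist": [0,0,0]},{"travel": [0,0,0.5],"twist": [0,0,0]}])

```text
time_s: 18.62
eef_pos: [0.6679, 0.1012, 0.1056]
eef_rot: [-0.0, 0.707, 0.707, 0.0]
force: [0.2, 0.5, -1.7]
opening: 0.655
grip_force: 12.0
```

>>> move_arm(motion=[{"travel": [0,0,0.3],"twist": [0,0,0]},{"travel": [0,0,0.15],"twist": [0,0,0]},{"travel": [0,0,0],"twist": [0,0,0]},{"travel": [0,0,0],"twist": [0,0,0]}])

```text
time_s: 19.12
eef_pos: [0.669, 0.101, 0.0805]
eef_rot: [0.0, 0.707, 0.707, 0.001]
force: [0.6, 0.1, -1.4]
opening: 0.656
grip_force: 12.0
```

>>> move_arm(motion=[{"travel": [0,0,0.1],"twist": [0,0,0]},{"travel": [0,0,0.055],"twist": [0,0,0]},{"travel": [0,0,0],"twist": [0,0,0]}])

```text
time_s: 19.5
eef_pos: [0.6687, 0.101, 0.0706]
eef_rot: [0.0, 0.707, 0.707, 0.0]
force: [-4.4, -0.5, 5.6]
opening: 0.657
grip_force: 12.0
```

>>> move_arm(motion=[{"travel": [0,0,0],"twist": [0,0,0]},{"travel": [0,0,0],"twist": [0,0,0]},{"travel": [0,0,-0.5],"twist": [0,0,0]},{"travel": [0,0,-0.9],"twist": [0,0,0]},{"travel": [0,0,-0.6],"twist": [0,0,0]}], gripper=1)

```text
time_s: 20.12
eef_pos: [0.6688, 0.101, 0.1924]
eef_rot: [0.001, 0.707, 0.707, 0.001]
force: [0.3, -0.3, 0.2]
opening: 0.999
grip_force: 0.0
```

>>> move_arm(motion=[{"travel": [0.741,-0.628,0],"twist": [0,0,0]},{"travel": [0.741,-0.628,0],"twist": [0,0,0]},{"travel": [0.741,-0.628,0],"twist": [0,0,0]},{"travel": [0.741,-0.628,0],"twist": [0,0,0]},{"travel": [0.741,-0.628,0],"twist": [0,0,0]}])

```text
time_s: 20.75
eef_pos: [0.4788, 0.3244, 0.19]
eef_rot: [0.0, 0.707, 0.707, 0.0]
force: [1.2, -0.2, -0.3]
opening: 1.0
grip_force: 0.0
```

>>> move_arm(motion=[{"travel": [0.741,-0.628,0],"twist": [0,0,0]},{"travel": [0.741,-0.628,0],"twist": [0,0,0]},{"travel": [0.741,-0.628,0],"twist": [0,0,0]},{"travel": [0.741,-0.628,0],"twist": [0,0,0]},{"travel": [0,0,0],"twist": [0,0,0]}])

```text
time_s: 21.38
eef_pos: [0.327, 0.5033, 0.1897]
eef_rot: [-0.0, 0.706, 0.709, -0.0]
force: [0.3, -0.2, 0.2]
opening: 0.999
grip_force: 0.0
```

```bash
cat > all.py <<'E'
from h import *
import sys
T={"tub_blue":(.666,-.07,.025),"tub_yellow":(.667,.0155,.025),"tub_red":(.669,.101,.025)}
L={"lid_red":(.445,-.168,0),"lid_yellow":(.5585,.323,0),"lid_blue":(.532,-.009,0)}
tag,names=sys.argv[1],sys.argv[2:]
ims=look(tag); print(arm.read_state()["time_s"],arm.read_state()["eef_pos"].round(4))
Q=T|L
for n in names or Q:
    s=np.array(Q[n],float); o=[n]
    for sub,z in((ims,None),({"top":ims["top"]},s[2]),({"scene":ims["scene"]},s[2])):
        try: q=fit(sub,n,s,z); o+=[q[0].round(4).tolist(),list(q[1].values()),round(float(q[2]),1)]
        except Exception as e: o.append(repr(e)[:60])
    print(*o)
E
python3 all.py 4
```

```text
21.475 [0.3292 0.5012 0.1897]
tub_blue [0.6667, -0.0705, 0.0261] [(598, 662), (1232, 1237)] 0.4 [0.6664, -0.0716, 0.025] [(598, 660)] 0.0 [0.6659, -0.0686, 0.025] [(1232, 1230)] 0.0
tub_yellow [0.6668, 0.0153, 0.0281] [(658, 662), (1149, 1104)] 0.6 [0.6663, 0.0144, 0.025] [(658, 658)] 0.0 [0.665, 0.0196, 0.025] [(1149, 1090)] 0.0
tub_red [0.6687, 0.1014, 0.0263] [(640, 671), (984, 990)] 0.7 [0.6683, 0.0999, 0.025] [(640, 668)] 0.0 [0.668, 0.1047, 0.025] [(984, 983)] 0.0
lid_red [0.4446, -0.1678, -0.0002] [(542, 468), (432, 411)] 0.6 [0.444, -0.1693, 0.0] [(542, 469)] 0.0 [0.4454, -0.167, 0.0] [(432, 411)] 0.0
lid_yellow [0.5627, 0.3261, -0.0012] [(466, 429), (420, 246)] 2.3 [0.5583, 0.3231, 0.0] [(466, 431)] 0.0 [0.57, 0.3263, 0.0] [(420, 248)] 0.0
lid_blue [0.5322, -0.0092, 0.0001] [(415, 445), (353, 369)] 0.7 [0.5313, -0.0107, 0.0] [(415, 445)] 0.0 [0.533, -0.0078, 0.0] [(353, 369)] 0.0
```

>>> move_arm(motion=[{"travel": [-0.589,0.766,0],"twist": [0,0,0]},{"travel": [-0.589,0.766,0],"twist": [0,0,0]},{"travel": [-0.589,0.766,0],"twist": [0,0,0]},{"travel": [-0.589,0.766,0],"twist": [0,0,0]},{"travel": [-0.589,0.766,0],"twist": [0,0,0]}], gripper=0.2)

```text
time_s: 22.1
eef_pos: [0.5613, 0.3214, 0.1902]
eef_rot: [0.0, 0.708, 0.706, 0.0]
force: [-0.3, 0.0, 0.3]
opening: 0.604
grip_force: 0.0
```

>>> move_arm(motion=[{"travel": [0,0,0.8],"twist": [0,0,0]},{"travel": [0,0,0.8],"twist": [0,0,0]},{"travel": [0,0,0],"twist": [0,0,0]},{"travel": [0,0,0],"twist": [0,0,0]}])

```text
time_s: 22.6
eef_pos: [0.5602, 0.3241, 0.0962]
eef_rot: [0.0, 0.707, 0.707, 0.001]
force: [0.4, 0.5, 0.5]
opening: 0.599
grip_force: 0.0
```

>>> move_arm(motion=[{"travel": [0,-0.02,0.5],"twist": [0,0,0]},{"travel": [0,0,0.36],"twist": [0,0,0]},{"travel": [0,0,0.2],"twist": [0,0,0]},{"travel": [0,0,0],"twist": [0,0,0]}])

```text
time_s: 23.1
eef_pos: [0.558, 0.3244, 0.0302]
eef_rot: [-0.0, 0.707, 0.707, -0.0]
force: [0.1, 0.1, 0.2]
opening: 0.602
grip_force: 0.0
```

>>> move_arm(motion=[{"travel": [0,0,0],"twist": [0,0,0]},{"travel": [0,0,0],"twist": [0,0,0]},{"travel": [0,0,0],"twist": [0,0,0]},{"travel": [0,0,0],"twist": [0,0,0]},{"travel": [0,0,0],"twist": [0,0,0]}], gripper=-0.9)

```text
time_s: 23.72
eef_pos: [0.5581, 0.3244, 0.0305]
eef_rot: [0.0, 0.707, 0.707, 0.0]
force: [-0.1, 0.1, 1.9]
opening: 0.207
grip_force: 12.0
```

>>> move_arm(motion=[{"travel": [0,0,-0.5],"twist": [0,0,0]},{"travel": [0,0,-0.8],"twist": [0,0,0]},{"travel": [0,0,-0.7],"twist": [0,0,0]},{"travel": [-0.859,0.3025,0],"twist": [0,0,0]},{"travel": [-0.859,0.3025,0],"twist": [0,0,0]}])

```text
time_s: 24.35
eef_pos: [0.5946, 0.2205, 0.1509]
eef_rot: [0.0, 0.707, 0.708, 0.0]
force: [1.4, 0.1, -0.9]
opening: 0.21
grip_force: 12.0
```

>>> move_arm(motion=[{"travel": [-0.859,0.3025,0],"twist": [0,0,0]},{"travel": [-0.859,0.3025,0],"twist": [0,0,0]},{"travel": [-0.859,0.3025,0],"twist": [0,0,0]},{"travel": [-0.859,0.3025,0],"twist": [0,0,0]},{"travel": [0,0,0],"twist": [0,0,0]}])

```text
time_s: 24.98
eef_pos: [0.6675, 0.0119, 0.1499]
eef_rot: [0.0, 0.708, 0.706, -0.0]
force: [-1.0, 0.9, -1.0]
opening: 0.211
grip_force: 12.0
```

>>> move_arm(motion=[{"travel": [0,0,0.2],"twist": [0,0,0]},{"travel": [0,0,0],"twist": [0,0,0]}])

```text
time_s: 25.22
eef_pos: [0.6661, 0.0163, 0.1367]
eef_rot: [-0.001, 0.707, 0.708, -0.001]
force: [0.5, -0.6, -0.3]
opening: 0.211
grip_force: 12.0
```

```bash
python3 - <<'E'
from h import *
im=snap("scene","scene_5.png"); print(arm.read_state()["eef_pos"])
cv2.imwrite("pics/c5.png",cv2.resize(im[130:320,170:430],None,fx=2.5,fy=2.5,interpolation=cv2.INTER_CUBIC))
E
```

```text
[0.66636365 0.01631256 0.13748806]
```

View pics/c5.png

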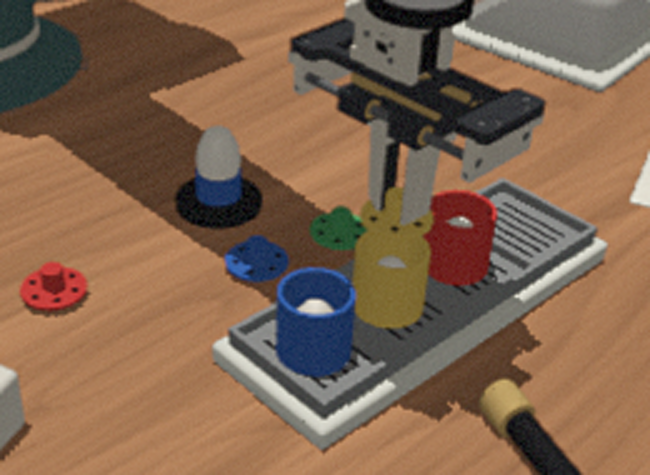

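The lid hangs directly over the yellow tub (crop about (395,225)), level and in line with it, so I lower it.

>>> move_arm(motion=[{"travel": [0,0,0.15],"twist": [0,0,0]},{"travel": [0,0,0.1],"twist": [0,0,0]},{"travel": [0,0,0],"twist": [0,0,0]}])

```text
time_s: 25.65
eef_pos: [0.6666, 0.0153, 0.1226]
eef_rot: [-0.0, 0.707, 0.707, -0.0]
force: [0.1, 0.2, -0.9]
opening: 0.21
grip_force: 12.0
```

>>> move_arm(motion=[{"travel": [0,0,0.1],"twist": [0,0,0]},{"travel": [0,0,0.06],"twist": [0,0,0]},{"travel": [0,0,0],"twist": [0,0,0]}])

```text
time_s: 26.02
eef_pos: [0.6668, 0.0151, 0.1133]
eef_rot: [-0.0, 0.707, 0.707, -0.0]
force: [0.6, 0.9, -0.4]
opening: 0.21
grip_force: 12.0
```

>>> move_arm(motion=[{"travel": [0,0,0.04],"twist": [0,0,0]},{"travel": [0,0,0.03],"twist": [0,0,0]},{"travel": [0,0,0],"twist": [0,0,0]}])

```text
time_s: 26.4
eef_pos: [0.667, 0.0152, 0.1096]
eef_rot: [0.0, 0.707, 0.707, 0.0]
force: [-0.0, -0.6, -0.9]
opening: 0.213
grip_force: 12.0
```

>>> move_arm(motion=[{"travel": [0,0,0.03],"twist": [0,0,0]},{"travel": [0,0,0],"twist": [0,0,0]}])

```text
time_s: 26.65
eef_pos: [0.6672, 0.0151, 0.1093]
eef_rot: [0.0, 0.707, 0.707, 0.0]
force: [-4.0, 0.4, 12.3]
opening: 0.216
grip_force: 12.0
```

>>> move_arm(motion=[{"travel": [0,0,0],"twist": [0,0,0]},{"travel": [0,0,0],"twist": [0,0,0]},{"travel": [0,0,-0.3],"twist": [0,0,0]},{"travel": [0,0,-0.7],"twist": [0,0,0]}], gripper=0.2)

```text
time_s: 27.15
eef_pos: [0.6661, 0.0152, 0.1672]
eef_rot: [-0.001, 0.707, 0.707, -0.001]
force: [-0.2, -0.1, 0.6]
opening: 0.578
grip_force: 0.0
```

>>> move_arm(motion=[{"travel": [-0.133,-0.75,0],"twist": [0,0,0]},{"travel": [-0.133,-0.75,0],"twist": [0,0,0]},{"travel": [-0.133,-0.75,0],"twist": [0,0,0]},{"travel": [0,0,0.5],"twist": [0,0,0]},{"travel": [0,0,0],"twist": [0,0,0]}])

```text
time_s: 27.78
eef_pos: [0.531, -0.0088, 0.1371]
eef_rot: [-0.001, 0.707, 0.707, -0.001]
force: [0.9, -0.2, -0.2]
opening: 0.6
grip_force: 0.0
```

```bash
sed -i 's/"tub_yellow":(.667,.0155,.025),/"tub_yellow":(.667,.0155,.025),"lid_y2":(0,0,0),/;s/"lid_y2":(0,0,0),//' all.py; python3 all.py 6
```

```text
27.875 [ 0.5323 -0.0087  0.1388]
tub_blue [0.683, -0.0761, 0.0429] [(40, 691), (1240, 1308)] 4.1 [0.6967, -0.067, 0.025] [(40, 668)] 0.0 [0.6654, -0.0683, 0.025] [(1240, 1229)] 0.0
tub_yellow [0.682, 0.0071, 0.0496] [(46, 696), (1269, 1172)] 3.6 [0.6988, 0.0143, 0.025] [(46, 665)] 0.0 [0.6601, 0.0242, 0.025] [(1269, 1076)] 0.0
tub_red [0.6739, 0.1153, 0.0237] [(51, 670), (988, 977)] 5.1 [0.6822, 0.1263, 0.025] [(51, 676)] 0.0 [0.6683, 0.1044, 0.025] [(988, 984)] 0.0
lid_red [0.4447, -0.1679, -0.0002] [(542, 468), (430, 411)] 0.6 [0.444, -0.1693, 0.0] [(542, 469)] 0.0 [0.4455, -0.167, 0.0] [(430, 411)] 0.0
lid_yellow [0.5538, 0.3218, -0.0002] [(722, 244)] 0.0 ValueError('need at least one array to concatenate') [0.554, 0.3216, 0.0] [(722, 244)] 0.0
lid_blue [0.533, -0.0082, 0.0004] [(355, 369)] 0.0 ValueError('need at least one array to concatenate') [0.5326, -0.0079, 0.0] [(355, 368)] 0.0
```

>>> move_arm(motion=[{"travel": [0,0,0.8],"twist": [0,0,0]},{"travel": [0,0,0.6],"twist": [0,0,0]},{"travel": [0,0,0.33],"twist": [0,0,0]},{"travel": [0,0,0],"twist": [0,0,0]},{"travel": [0,0,0],"twist": [0,0,0]}])

```text
time_s: 28.5
eef_pos: [0.5329, -0.0088, 0.0356]
eef_rot: [0.001, 0.707, 0.707, 0.001]
force: [0.1, 0.7, -0.1]
opening: 0.599
grip_force: 0.0
```

>>> move_arm(motion=[{"travel": [0,0,0],"twist": [0,0,0]},{"travel": [0,0,0],"twist": [0,0,0]},{"travel": [0,0,0],"twist": [0,0,0]},{"travel": [0,0,0],"twist": [0,0,0]},{"travel": [0,0,0],"twist": [0,0,0]}], gripper=-0.9)

```text
time_s: 29.12
eef_pos: [0.532, -0.0088, 0.0341]
eef_rot: [0.0, 0.707, 0.707, 0.0]
force: [0.1, 0.8, 1.6]
opening: 0.212
grip_force: 12.0
```

>>> move_arm(motion=[{"travel": [0,0,-0.5],"twist": [0,0,0]},{"travel": [0,0,-0.8],"twist": [0,0,0]},{"travel": [0,0,-0.7],"twist": [0,0,0]},{"travel": [-0.34,0.744,0],"twist": [0,0,0]},{"travel": [-0.34,0.744,0],"twist": [0,0,0]}])

```text
time_s: 29.75
eef_pos: [0.6226, -0.05, 0.1551]
eef_rot: [0.001, 0.707, 0.707, 0.001]
force: [-0.3, 1.1, 0.5]
opening: 0.211
grip_force: 12.0
```

>>> move_arm(motion=[{"travel": [-0.34,0.744,0],"twist": [0,0,0]},{"travel": [0,0,0],"twist": [0,0,0]},{"travel": [0,0,0.2],"twist": [0,0,0]},{"travel": [0,0,0.15],"twist": [0,0,0]},{"travel": [0,0,0],"twist": [0,0,0]}])

```text
time_s: 30.38
eef_pos: [0.6649, -0.0695, 0.1321]
eef_rot: [-0.0, 0.707, 0.707, -0.0]
force: [-0.8, 0.2, -0.8]
opening: 0.21
grip_force: 12.0
```

>>> move_arm(motion=[{"travel": [0,0,0],"twist": [0,0,0]},{"travel": [0,0,0.1],"twist": [0,0,0]},{"travel": [0,0,0.1],"twist": [0,0,0]},{"travel": [0,0,0],"twist": [0,0,0]},{"travel": [0,0,0],"twist": [0,0,0]}])

```text
time_s: 31.0
eef_pos: [0.6659, -0.07, 0.121]
eef_rot: [-0.0, 0.707, 0.707, -0.0]
force: [-0.7, -0.4, -0.6]
opening: 0.209
grip_force: 12.0
```

Plug bottom is about at the rim; now the last 8 mm.

>>> move_arm(motion=[{"travel": [0,0,0.05],"twist": [0,0,0]},{"travel": [0,0,0.04],"twist": [0,0,0]},{"travel": [0,0,0],"twist": [0,0,0]}])

```text
time_s: 31.38
eef_pos: [0.6658, -0.07, 0.1153]
eef_rot: [-0.0, 0.707, 0.707, -0.0]
force: [-0.3, 0.9, -0.7]
opening: 0.208
grip_force: 12.0
```

>>> move_arm(motion=[{"travel": [0,0,0.03],"twist": [0,0,0]},{"travel": [0,0,0.02],"twist": [0,0,0]},{"travel": [0,0,0],"twist": [0,0,0]}])

```text
time_s: 31.75
eef_pos: [0.666, -0.07, 0.1131]
eef_rot: [0.0, 0.707, 0.707, 0.0]
force: [-0.7, -0.3, 6.6]
opening: 0.212
grip_force: 12.0
```

>>> move_arm(motion=[{"travel": [0,0,0.02],"twist": [0,0,0]},{"travel": [0,0,0],"twist": [0,0,0]}])

```text
time_s: 32.0
eef_pos: [0.6662, -0.07, 0.1129]
eef_rot: [0.001, 0.707, 0.707, 0.0]
force: [-5.4, 1.2, 13.1]
opening: 0.211
grip_force: 12.0
```

>>> move_arm(motion=[{"travel": [0,0,0],"twist": [0,0,0]},{"travel": [0,0,0],"twist": [0,0,0]},{"travel": [0,0,-0.3],"twist": [0,0,0]},{"travel": [0,0,-0.7],"twist": [0,0,0]}], gripper=0.2)

```text
time_s: 32.5
eef_pos: [0.6652, -0.0699, 0.1711]
eef_rot: [-0.001, 0.707, 0.707, -0.001]
force: [0.7, -0.4, -0.3]
opening: 0.577
grip_force: 0.0
```

>>> move_arm(motion=[{"travel": [-0.326,-0.738,0],"twist": [0,0,0]},{"travel": [-0.326,-0.738,0],"twist": [0,0,0]},{"travel": [-0.326,-0.738,0],"twist": [0,0,0]},{"travel": [-0.326,-0.738,0],"twist": [0,0,0]},{"travel": [-0.326,-0.738,0],"twist": [0,0,0]}])

```text
time_s: 33.12
eef_pos: [0.4432, -0.1682, 0.1726]
eef_rot: [0.001, 0.707, 0.707, 0.0]
force: [0.7, 0.6, 0.4]
opening: 0.6
grip_force: 0.0
```

>>> move_arm(motion=[{"travel": [0,0,0.5],"twist": [0,0,0]},{"travel": [0,0,0],"twist": [0,0,0]},{"travel": [0,0,0],"twist": [0,0,0]}])

```text
time_s: 33.5
eef_pos: [0.4451, -0.1678, 0.1428]
eef_rot: [0.0, 0.707, 0.707, 0.0]
force: [-0.6, -0.5, 0.1]
opening: 0.604
grip_force: 0.0
```

```bash
python3 all.py 7
```

```text
33.6 [ 0.4452 -0.1677  0.1426]
tub_blue [0.6667, -0.0708, 0.0288] [(598, 666), (1274, 1242)] 0.5 [0.6668, -0.072, 0.025] [(598, 661)] 0.0 [0.6642, -0.0666, 0.025] [(1274, 1224)] 0.0
tub_yellow [0.6667, 0.0152, 0.031] [(668, 666), (1190, 1108)] 0.8 [0.6667, 0.0145, 0.025] [(668, 658)] 0.0 [0.6632, 0.0222, 0.025] [(1190, 1084)] 0.0
tub_red [0.669, 0.1007, 0.0273] [(640, 672), (992, 992)] 0.8 [0.6683, 0.0999, 0.025] [(640, 668)] 0.0 [0.6684, 0.1044, 0.025] [(992, 984)] 0.0
lid_red [0.4313, -0.1571, -0.0138] [(50, 458), (437, 392)] 0.9 [0.4318, -0.1538, 0.0] [(50, 470)] 0.0 [0.4451, -0.167, 0.0] [(437, 410)] 0.0
lid_yellow [0.5666, 0.3219, -0.0015] [(434, 248)] 0.0 ValueError('need at least one array to concatenate') [0.568, 0.3197, 0.0] [(434, 249)] 0.0
lid_blue ValueError('need at least one array to concatenate') ValueError('need at least one array to concatenate') ValueError('need at least one array to concatenate')
```

>>> move_arm(motion=[{"travel": [0,0,0.8],"twist": [0,0,0]},{"travel": [0,0,0.7],"twist": [0,0,0]},{"travel": [0,0,0.35],"twist": [0,0,0]},{"travel": [0,0,0],"twist": [0,0,0]},{"travel": [0,0,0],"twist": [0,0,0]}])

```text
time_s: 34.22
eef_pos: [0.4452, -0.168, 0.0317]
eef_rot: [0.001, 0.707, 0.707, 0.0]
force: [0.2, 0.4, 0.3]
opening: 0.599
grip_force: 0.1
```

>>> move_arm(motion=[{"travel": [0,0,0],"twist": [0,0,0]},{"travel": [0,0,0],"twist": [0,0,0]},{"travel": [0,0,0],"twist": [0,0,0]},{"travel": [0,0,0],"twist": [0,0,0]},{"travel": [0,0,0],"twist": [0,0,0]}], gripper=-0.9)

```text
time_s: 34.85
eef_pos: [0.4447, -0.1679, 0.0307]
eef_rot: [0.0, 0.707, 0.707, 0.0]
force: [0.9, 0.2, 4.7]
opening: 0.455
grip_force: 12.0
```

```bash
python3 - <<'E'
from h import *
im=snap("scene","scene_8.png"); print(arm.read_state())
cv2.imwrite("pics/c8.png",cv2.resize(im[120:320,130:390],None,fx=2.5,fy=2.5,interpolation=cv2.INTER_CUBIC))
E
```

```text
{'time_s': 34.9, 'qpos': array([-4.14670428e-01, -1.91596955e-01,  2.08676269e+00,  4.29112167e-05,
        1.24573120e+00, -4.14691254e-01]), 'qd': array([ 0.0012751 , -0.00034583,  0.00013417, -0.00062201, -0.00122232,
        0.00073014]), 'joint_efforts': array([ 1.15264462e-03, -3.74973607e+01, -5.30284417e+01,  1.19826867e-02,
        2.60947393e-01, -1.90263068e-03]), 'eef_pos': array([ 0.44471718, -0.16788853,  0.03067953]), 'eef_rot': array([3.16863977e-04, 7.07104215e-01, 7.07109261e-01, 1.44977821e-04]), 'force': array([ 0.84176349, -0.71156081,  4.64505398]), 'wrist_torque': array([-0.05841255, -0.3229501 , -0.02734571]), 'grip_force': 12.000328749418259, 'opening': 0.45865696938316214}
```

View pics/c8.png

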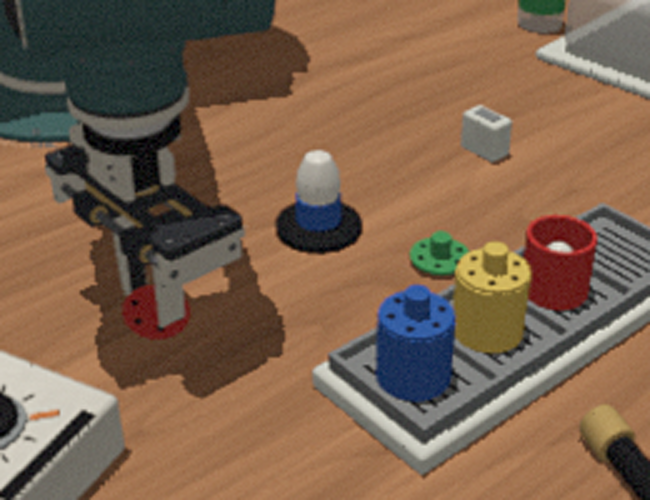

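>>> move_arm(motion=[{"travel": [0,0,0],"twist": [0,0,0]},{"travel": [0,0,0],"twist": [0,0,0]},{"travel": [0,0,0],"twist": [0,0,0]}], gripper=0.2)

```text
time_s: 35.28
eef_pos: [0.4443, -0.1677, 0.0301]
eef_rot: [-0.0, 0.707, 0.707, -0.0]
force: [-0.8, 0.7, -1.0]
opening: 0.6
grip_force: 0.0
```

>>> move_arm(motion=[{"travel": [0,0,-0.5],"twist": [0,0,0]},{"travel": [0,0,-0.8],"twist": [0,0,0]},{"travel": [0,0,-0.8],"twist": [0,0,0]},{"travel": [0,0,0],"twist": [0,0,0]}])

```text
time_s: 35.78
eef_pos: [0.4457, -0.1683, 0.16]
eef_rot: [0.003, 0.707, 0.707, 0.001]
force: [-0.4, 0.2, -0.7]
opening: 0.597
grip_force: 0.0
```

```bash
python3 - <<'E'
from h import *
im=snap("scene","scene_9.png"); print(arm.read_state()["eef_pos"],fit({"scene":im},"lid_red",np.r_[.445,-.168,0],0.))
cv2.imwrite("pics/c9.png",cv2.resize(im[190:290,140:260],None,fx=5,fy=5,interpolation=cv2.INTER_CUBIC))
E
```

```text
[ 0.44496309 -0.16800283  0.15759933] (array([ 0.44748137, -0.16690562,  0.        ]), {'scene': (442, 412)}, np.float64(4.7100692768253793e-07))
```

View pics/c9.png

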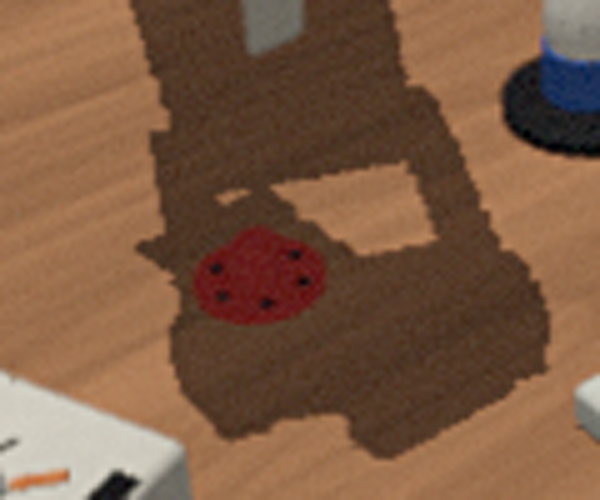

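>>> move_arm(motion=[{"travel": [0,0.03,0.8],"twist": [0,0,0]},{"travel": [0,0,0.7],"twist": [0,0,0]},{"travel": [0,0,0.4],"twist": [0,0,0]},{"travel": [0,0,0],"twist": [0,0,0]},{"travel": [0,0,0],"twist": [0,0,0]}])

```text
time_s: 36.45
eef_pos: [0.4464, -0.1678, 0.0428]
eef_rot: [0.0, 0.707, 0.707, 0.0]
force: [-0.1, 0.6, -0.2]
opening: 0.596
grip_force: 0.0
```

>>> move_arm(motion=[{"travel": [0,0,0.1],"twist": [0,0,0]},{"travel": [0,0,0],"twist": [0,0,0]},{"travel": [0,0,0],"twist": [0,0,0]}])

```text
time_s: 36.83
eef_pos: [0.4464, -0.1678, 0.0366]
eef_rot: [0.0, 0.707, 0.707, 0.0]
force: [0.0, 1.3, 0.3]
opening: 0.601
grip_force: 0.0
```

>>> move_arm(motion=[{"travel": [0,0,0.02],"twist": [0,0,0]},{"travel": [0,0,0],"twist": [0,0,0]},{"travel": [0,0,0],"twist": [0,0,0]},{"travel": [0,0,0],"twist": [0,0,0]},{"travel": [0,0,0],"twist": [0,0,0]}], gripper=-0.9)

```text
time_s: 37.45
eef_pos: [0.4463, -0.1678, 0.0352]
eef_rot: [0.0, 0.707, 0.707, 0.0]
force: [-0.4, -0.4, -0.4]
opening: 0.21
grip_force: 12.0
```

>>> move_arm(motion=[{"travel": [0,0,0],"twist": [0,0,0]}])

```text
time_s: 37.58
eef_pos: [0.4463, -0.1678, 0.0352]
eef_rot: [0.0, 0.707, 0.707, -0.0]
force: [0.4, -0.2, 0.1]
opening: 0.21
grip_force: 12.0
```

>>> move_arm(motion=[{"travel": [0,0,-0.6],"twist": [0,0,0]},{"travel": [0,0,-0.9],"twist": [0,0,0]},{"travel": [0,0,-0.8],"twist": [0,0,0]},{"travel": [0.7467,0.618,0],"twist": [0,0,0]},{"travel": [0.7467,0.618,0],"twist": [0,0,0]}])

```text
time_s: 38.2
eef_pos: [0.5214, -0.0774, 0.1741]
eef_rot: [0.001, 0.708, 0.707, 0.0]
force: [0.5, -1.4, -0.3]
opening: 0.207
grip_force: 12.0
```

>>> move_arm(motion=[{"travel": [0.7467,0.618,0],"twist": [0,0,0]},{"travel": [0.7467,0.618,0],"twist": [0,0,0]},{"travel": [0.7467,0.618,0],"twist": [0,0,0]},{"travel": [0.7467,0.618,0],"twist": [0,0,0]},{"travel": [0,0,0],"twist": [0,0,0]}])

```text
time_s: 38.83
eef_pos: [0.6699, 0.1038, 0.1717]
eef_rot: [-0.001, 0.706, 0.708, -0.001]
force: [-0.4, -1.6, -0.3]
opening: 0.211
grip_force: 12.0
```

>>> move_arm(motion=[{"travel": [0,0,0.4],"twist": [0,0,0]},{"travel": [0,0,0.25],"twist": [0,0,0]},{"travel": [0,0,0],"twist": [0,0,0]},{"travel": [0,0,0],"twist": [0,0,0]}])

```text
time_s: 39.33
eef_pos: [0.6689, 0.1007, 0.1351]
eef_rot: [0.0, 0.707, 0.707, 0.0]
force: [0.3, 0.1, -0.4]
opening: 0.215
grip_force: 12.0
```

```bash
python3 - <<'E'
from h import *
im=snap("scene","scene_10.png"); print(arm.read_state()["eef_pos"])
cv2.imwrite("pics/c10.png",cv2.resize(im[130:300,220:430],None,fx=3,fy=3,interpolation=cv2.INTER_CUBIC))
E
```

```text
[0.66899447 0.10077775 0.13527124]
```

View pics/c10.png

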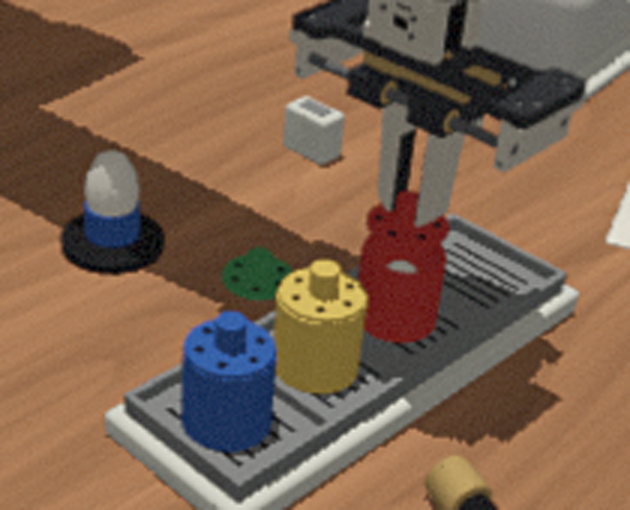

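Blue (228,385) and yellow (320,330) are lidded level. The red lid is lined up over its tub at (400,250), so I lower it from .135 to .114.

>>> move_arm(motion=[{"travel": [0,0,0.12],"twist": [0,0,0]},{"travel": [0,0,0.12],"twist": [0,0,0]},{"travel": [0,0,0.05],"twist": [0,0,0]},{"travel": [0,0,0],"twist": [0,0,0]}])

```text
time_s: 39.88
eef_pos: [0.6686, 0.1011, 0.1163]
eef_rot: [-0.0, 0.707, 0.707, -0.0]
force: [-0.8, -0.3, -0.2]
opening: 0.208
grip_force: 12.0
```

>>> move_arm(motion=[{"travel": [0,0,0.04],"twist": [0,0,0]},{"travel": [0,0,0.02],"twist": [0,0,0]},{"travel": [0,0,0],"twist": [0,0,0]}])

```text
time_s: 40.25
eef_pos: [0.669, 0.1011, 0.1142]
eef_rot: [0.0, 0.707, 0.707, 0.0]
force: [-2.3, -0.7, 7.4]
opening: 0.207
grip_force: 12.0
```

>>> move_arm(motion=[{"travel": [0,0,0.02],"twist": [0,0,0]},{"travel": [0,0,0],"twist": [0,0,0]}])

```text
time_s: 40.5
eef_pos: [0.6692, 0.1011, 0.114]
eef_rot: [0.001, 0.707, 0.707, 0.001]
force: [-6.0, -0.8, 13.9]
opening: 0.207
grip_force: 12.0
```

>>> move_arm(motion=[{"travel": [0,0,0],"twist": [0,0,0]},{"travel": [0,0,0],"twist": [0,0,0]},{"travel": [0,0,-0.3],"twist": [0,0,0]},{"travel": [0,0,-0.8],"twist": [0,0,0]},{"travel": [-0.796,-0.473,-0.3],"twist": [0,0,0]}], gripper=0.2)

```text
time_s: 41.12
eef_pos: [0.6415, 0.0545, 0.1999]
eef_rot: [0.001, 0.706, 0.708, 0.002]
force: [0.7, -1.2, 0.0]
opening: 0.599
grip_force: 0.0
```

>>> move_arm(motion=[{"travel": [-0.796,-0.473,0],"twist": [0,0,0]},{"travel": [-0.796,-0.473,0],"twist": [0,0,0]},{"travel": [-0.796,-0.473,0],"twist": [0,0,0]},{"travel": [-0.796,-0.473,0],"twist": [0,0,0]},{"travel": [-0.796,-0.473,0],"twist": [0,0,0]}])

```text
time_s: 41.75
eef_pos: [0.4975, -0.1869, 0.1974]
eef_rot: [0.001, 0.707, 0.707, 0.0]
force: [-0.1, -0.8, -0.8]
opening: 0.6
grip_force: 0.0
```

>>> move_arm(motion=[{"travel": [-0.796,-0.473,0],"twist": [0,0,0]},{"travel": [-0.796,-0.473,0],"twist": [0,0,0]},{"travel": [-0.796,-0.473,0],"twist": [0,0,0]},{"travel": [-0.796,-0.473,0],"twist": [0,0,0]},{"travel": [-0.796,-0.473,0],"twist": [0,0,0]}])

```text
time_s: 42.38
eef_pos: [0.3555, -0.4259, 0.1975]
eef_rot: [0.001, 0.707, 0.707, -0.0]
force: [0.7, 0.2, -0.7]
opening: 0.601
grip_force: 0.0
```

>>> move_arm(motion=[{"travel": [-0.796,-0.473,0],"twist": [0,0,0]},{"travel": [-0.796,-0.473,0],"twist": [0,0,0]},{"travel": [0,0,0],"twist": [0,0,0]}])

```text
time_s: 42.75
eef_pos: [0.2979, -0.5222, 0.1967]
eef_rot: [0.0, 0.708, 0.706, -0.0]
force: [1.0, 0.6, 0.2]
opening: 0.602
grip_force: 0.0
```

```bash
python3 - <<'E'
from h import *
ims=look("11"); print(arm.read_state()["eef_pos"],arm.read_state()["time_s"])
for c in ims:
    for n in ["lid_red","lid_yellow","lid_blue","tub_red","tub_yellow","tub_blue","mark","dial_grip","dial_pointer"]:
        print(c,n,[(round(x["p"],2),world(c,x["location"]).round(4).tolist()) for x in cams.mark_of(c,n)[:2]])
a=ims["top"]; s=ims["scene"]
r=lambda i,w,h:cv2.resize(i,(w,h),interpolation=cv2.INTER_CUBIC)
cv2.imwrite("pics/c11.png",np.hstack([np.vstack([r(a[140:210,240:340],400,280),r(a[185:270,380:480],400,300)]),np.vstack([r(s[180:310,240:370],400,400),r(s[255:345,65:185],400,180)])]))
E
```

```text
[ 0.29969959 -0.52000226  0.19666529] 42.85
top lid_red [(0.72, [0.6681, 0.1011, 0.0794])]
top lid_yellow [(0.57, [0.6613, 0.0158, 0.0809])]
top lid_blue [(0.67, [0.6613, -0.0697, 0.0772])]
top tub_red [(0.77, [0.6706, 0.098, 0.022])]
top tub_yellow [(0.73, [0.6687, 0.0107, 0.0266])]
top tub_blue [(0.73, [0.5065, -0.3474, 0.0991])]
top mark [(0.82, [0.5421, -0.3189, 0.0543])]
top dial_grip [(0.95, [0.5239, -0.3565, 0.0897]), (0.57, [0.5459, -0.3178, 0.053])]
top dial_pointer [(0.71, [0.5015, -0.3467, 0.0975])]
scene lid_red [(0.91, [0.6731, 0.1029, 0.0791])]
scene lid_yellow [(0.82, [0.6723, 0.0134, 0.0824]), (0.37, [0.6653, 0.0157, 0.029])]
scene lid_blue [(0.9, [0.6646, -0.0713, 0.0798])]
scene tub_red [(0.71, [0.6644, 0.1005, 0.0271])]
scene tub_yellow [(0.96, [0.6631, 0.0148, 0.0279])]
scene tub_blue [(0.63, [0.6666, -0.0679, 0.0248])]
scene mark [(0.67, [0.5457, -0.3185, 0.0555]), (0.59, [0.6723, 0.1032, 0.0787])]
scene dial_grip [(0.6, [0.5277, -0.3542, 0.0887])]
scene dial_pointer [(0.86, [0.5087, -0.3508, 0.0984])]
```

View pics/c11.png

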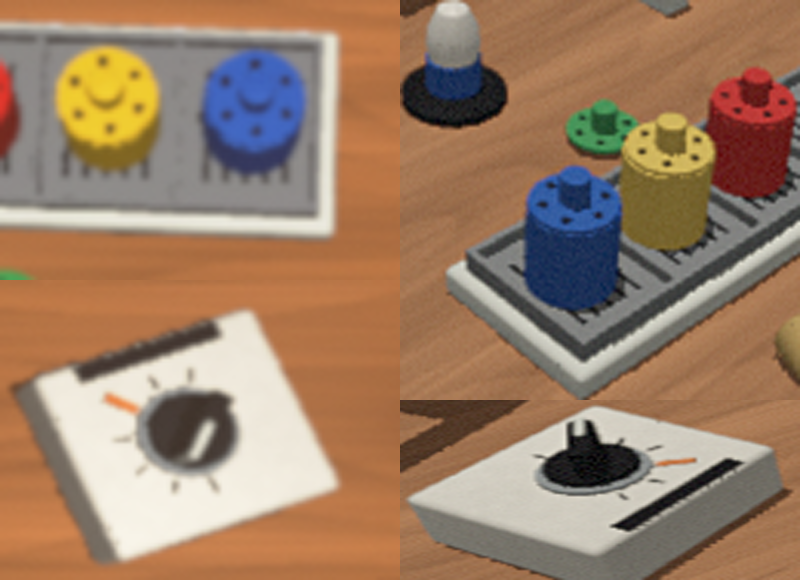

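```bash
python3 - <<'E'
from h import *
for cam,win in(("top",(200,255,400,455)),("scene",(255,310,95,165))):
    im=cv2.imread(f"pics/{cam}_11.png").astype(int);y0,y1,x0,x1=win
    b,g,r=[im[...,i] for i in range(3)]
    m=np.zeros(r.shape,bool);m[y0:y1,x0:x1]=((r>200)&(g<.75*r)&(g>.4*r)&(b<.55*r))[y0:y1,x0:x1]
    ys,xs=np.nonzero(m);n,l,s,c=cv2.connectedComponentsWithStats(m.astype(np.uint8))
    for i in range(1,n):
        if s[i,4]>5: print(cam,"orange",s[i].tolist(),c[i].round(1),onz(cam,c[i],.055).round(4)[:2])
    # dark dial mask; white pixels inside its hull
    d=np.zeros(r.shape,np.uint8);d[y0:y1,x0:x1]=(im.max(2)<75)[y0:y1,x0:x1]
    n,l,s,c=cv2.connectedComponentsWithStats(d)
    i=1+np.argmax(s[1:,4]); print("dark",s[i].tolist(),c[i].round(1))
    ys,xs=np.nonzero(l==i);h=np.zeros_like(d);cv2.fillConvexPoly(h,cv2.convexHull(np.c_[xs,ys].astype(np.int32)),1)
    h=cv2.erode(h,np.ones((3,3),np.uint8))
    w=(h>0)&(im.min(2)>110);n,l,s,c=cv2.connectedComponentsWithStats(w.astype(np.uint8))
    for i in range(1,n):
        if s[i,4]<6: continue
        ys,xs=np.nonzero(l==i);P=np.array([onz(cam,(x,y),.097)[:2] for x,y in zip(xs,ys)])
        v=np.linalg.eigh(np.cov(P.T))[1][:,1]; t=(P-P.mean(0))@v
        print("white",s[i].tolist(),P.mean(0).round(4),np.degrees(np.arctan2(v[1],v[0])).round(1),(P.mean(0)+v*t.min()).round(4),(P.mean(0)+v*t.max()).round(4))
for P in([.526,-.3545,.097],[.526,-.3545,.067],[.544,-.3188,.055]): print(proj("top",P),proj("scene",P))
E
```

```text
top orange [407, 218, 7, 4, 16] [410.  219.5] [ 0.5434 -0.3206]
dark [418, 218, 19, 18, 219] [426.5 225.4]
white [427, 225, 7, 10, 38] [ 0.5145 -0.353 ] 154.5 [ 0.5253 -0.3581] [ 0.5041 -0.348 ]
dark [108, 266, 29, 33, 560] [121.7 285.7]
white [117, 268, 3, 5, 15] [ 0.5204 -0.3537] 156.7 [ 0.5257 -0.356 ] [ 0.5151 -0.3514]
white [124, 271, 5, 6, 15] [ 0.5388 -0.3482] 175.3 [ 0.5454 -0.3487] [ 0.5295 -0.3474]
white [112, 274, 3, 7, 11] [ 0.5326 -0.3678] 144.4 [ 0.5375 -0.3714] [ 0.5257 -0.3629]
[430.74932075 224.37578481] [119.03226351 271.87406711]
[426.58731602 226.3562746 ] [122.33973486 284.77091857]
[409.23200928 219.25444708] [146.99659402 285.73761325]
```

>>> move_arm(motion=[{"travel": [0.548,0.754,0],"twist": [0,0,0]},{"travel": [0.548,0.754,0],"twist": [0,0,0]},{"travel": [0.548,0.754,0],"twist": [0,0,0]},{"travel": [0.548,0.754,0],"twist": [0,0,0]},{"travel": [0.548,0.754,0],"twist": [0,0,0]}])

```text
time_s: 44.38
eef_pos: [0.5273, -0.3542, 0.1961]
eef_rot: [0.0, 0.707, 0.707, -0.0]
force: [0.3, -0.1, 0.6]
opening: 0.601
grip_force: 0.0
```

>>> move_arm(motion=[{"travel": [0,0,0],"twist": [0,0,-1]},{"travel": [0,0,0],"twist": [0,0,-1]},{"travel": [0,0,0],"twist": [0,0,-1]},{"travel": [0,0,0],"twist": [0,0,-1]},{"travel": [0,0,0],"twist": [0,0,-1]}])

```text
time_s: 45.0
eef_pos: [0.526, -0.3555, 0.1959]
eef_rot: [-0.0, 0.498, 0.867, -0.0]
force: [0.6, 0.3, -0.4]
opening: 0.6
grip_force: 0.0
```

>>> move_arm(motion=[{"travel": [0,0,0],"twist": [0,0,-1]},{"travel": [0,0,0],"twist": [0,0,-1]},{"travel": [0,0,0],"twist": [0,0,-1]},{"travel": [0,0,0],"twist": [0,0,-1]},{"travel": [0,0,0],"twist": [0,0,-1]}])

```text
time_s: 45.62
eef_pos: [0.526, -0.3555, 0.1959]
eef_rot: [-0.0, 0.257, 0.966, 0.0]
force: [-0.2, 0.6, 0.3]
opening: 0.603
grip_force: 0.0
```

>>> move_arm(motion=[{"travel": [0,0,0],"twist": [0,0,-0.88]},{"travel": [0,0,0.5],"twist": [0,0,0]},{"travel": [0,0,0],"twist": [0,0,0]},{"travel": [0,0,0],"twist": [0,0,0]}])

```text
time_s: 46.12
eef_pos: [0.5262, -0.3556, 0.1669]
eef_rot: [0.0, 0.214, 0.977, -0.0]
force: [-0.4, -0.3, -0.2]
opening: 0.603
grip_force: 0.0
```

>>> move_arm(motion=[{"travel": [0,0,0.5],"twist": [0,0,0]},{"travel": [0,0,0.5],"twist": [0,0,0]},{"travel": [0,0,0.24],"twist": [0,0,0]},{"travel": [0,0,0],"twist": [0,0,0]}])

```text
time_s: 46.62
eef_pos: [0.526, -0.3555, 0.0917]
eef_rot: [-0.0, 0.214, 0.977, 0.0]
force: [-0.2, -0.0, 0.4]
opening: 0.598
grip_force: 0.0
```

>>> move_arm(motion=[{"travel": [0,0,0],"twist": [0,0,0]},{"travel": [0,0,0],"twist": [0,0,0]},{"travel": [0,0,0],"twist": [0,0,0]},{"travel": [0,0,0],"twist": [0,0,0]},{"travel": [0,0,0],"twist": [0,0,0]}], gripper=-1, grip_force=10)

```text
time_s: 47.25
eef_pos: [0.5254, -0.3569, 0.0917]
eef_rot: [-0.0, 0.214, 0.977, -0.002]
force: [-3.6, -10.2, -0.4]
opening: 0.148
grip_force: 10.0
```

>>> move_arm(motion=[{"travel": [0,-0.03,0],"twist": [0,0,0]},{"travel": [0,0,0],"twist": [0,0,0]}])

```text
time_s: 47.5
eef_pos: [0.5254, -0.3571, 0.0918]
eef_rot: [0.0, 0.214, 0.977, 0.0]
force: [0.3, 0.4, 2.5]
opening: 0.148
grip_force: 10.0
```

>>> move_arm(motion=[{"travel": [0,0,0],"twist": [0,0,0.8]},{"travel": [0,0,0],"twist": [0,0,0.8]},{"travel": [0,0,0],"twist": [0,0,0.8]},{"travel": [0,0,0],"twist": [0,0,0.8]},{"travel": [0,0,0],"twist": [0,0,0.8]}])

```text
time_s: 48.12
eef_pos: [0.5256, -0.3568, 0.0918]
eef_rot: [0.0, 0.414, 0.91, 0.0]
force: [2.2, 1.7, 2.3]
opening: 0.151
grip_force: 10.0
```

>>> move_arm(motion=[{"travel": [0,0,0],"twist": [0,0,0.8]},{"travel": [0,0,0],"twist": [0,0,0.8]},{"travel": [0,0,0],"twist": [0,0,0.8]},{"travel": [0,0,0],"twist": [0,0,0.8]},{"travel": [0,0,0],"twist": [0,0,0.8]}])

```text
time_s: 48.75
eef_pos: [0.526, -0.3566, 0.0918]
eef_rot: [0.0, 0.594, 0.805, 0.001]
force: [6.6, 3.1, 1.2]
opening: 0.151
grip_force: 10.0
```

>>> move_arm(motion=[{"travel": [0,0.02,0],"twist": [0,0,0.8]},{"travel": [0,0,0],"twist": [0,0,0.8]},{"travel": [0,0,0],"twist": [0,0,0.8]},{"travel": [0,0,0],"twist": [0,0,0.8]},{"travel": [0,0,0],"twist": [0,0,0.8]}])

```text
time_s: 49.38
eef_pos: [0.5266, -0.3565, 0.0917]
eef_rot: [0.0, 0.748, 0.664, 0.0]
force: [0.4, 1.7, 1.6]
opening: 0.148
grip_force: 10.0
```

>>> move_arm(motion=[{"travel": [0,0,0],"twist": [0,0,0.8]},{"travel": [0,0,0],"twist": [0,0,0.8]},{"travel": [0,0,0],"twist": [0,0,0.8]},{"travel": [0,0,0],"twist": [0,0,0.8]},{"travel": [0,0,0],"twist": [0,0,0.13]}])

```text
time_s: 50.0
eef_pos: [0.5269, -0.3566, 0.0917]
eef_rot: [0.0, 0.851, 0.525, 0.0]
force: [5.2, 0.8, 0.1]
opening: 0.149
grip_force: 10.0
```

>>> move_arm(motion=[{"travel": [0,0,0],"twist": [0,0,0]},{"travel": [0,0,0],"twist": [0,0,0]}])

```text
time_s: 50.25
eef_pos: [0.5269, -0.3566, 0.0917]
eef_rot: [0.0, 0.851, 0.526, 0.0]
force: [6.0, 0.4, 1.1]
opening: 0.149
grip_force: 10.0
```

>>> move_arm(motion=[{"travel": [0,0,0],"twist": [0,0,0]},{"travel": [0,0,0],"twist": [0,0,0]},{"travel": [0,0,0],"twist": [0,0,0]},{"travel": [0,0,-0.5],"twist": [0,0,0]},{"travel": [0,0,-1],"twist": [0,0,0]}], gripper=0.2)

```text
time_s: 50.88
eef_pos: [0.5254, -0.3561, 0.18]
eef_rot: [-0.002, 0.851, 0.525, -0.001]
force: [-0.5, -0.4, 1.4]
opening: 0.592
grip_force: 0.0
```

>>> move_arm(motion=[{"travel": [-0.825,-0.433,0],"twist": [0,0,0]},{"travel": [-0.825,-0.433,0],"twist": [0,0,0]},{"travel": [-0.825,-0.433,0],"twist": [0,0,0]},{"travel": [-0.825,-0.433,0],"twist": [0,0,0]},{"travel": [-0.825,-0.433,0],"twist": [0,0,0]}])

```text
time_s: 51.5
eef_pos: [0.2975, -0.5203, 0.1817]
eef_rot: [0.0, 0.851, 0.525, -0.0]
force: [0.2, 0.2, 0.2]
opening: 0.6
grip_force: 0.0
```

>>> move_arm(motion=[{"travel": [0,0,0],"twist": [0,0,0]},{"travel": [0,0,0],"twist": [0,0,0]},{"travel": [0,0,0],"twist": [0,0,0]}])

```text
time_s: 51.88
eef_pos: [0.3, -0.5189, 0.1815]
eef_rot: [-0.0, 0.851, 0.525, 0.0]
force: [-0.6, -0.5, 0.1]
opening: 0.602
grip_force: 0.0
```

```bash
python3 - <<'E'
from h import *
ims=look("12"); print(arm.read_state()["eef_pos"],arm.read_state()["time_s"])
for c in ims:
    P={n:world(c,cams.mark_of(c,n)[0]["location"]) for n in("dial_grip","dial_pointer","mark")}
    a=lambda n:np.degrees(np.arctan2(*(P[n]-P["dial_grip"])[[1,0]]))
    print(c,a("dial_pointer").round(1),a("mark").round(1))
a=ims["top"]; s=ims["scene"]
r=lambda i,w,h:cv2.resize(i,(w,h),interpolation=cv2.INTER_CUBIC)
cv2.imwrite("pics/c12.png",np.hstack([np.vstack([r(a[140:210,240:340],400,280),r(a[200:255,395:460],355,300)[:, :400] if 0 else r(a[200:255,395:460],400,300)]),np.vstack([r(s[180:310,240:370],400,400),r(s[255:345,65:185],400,180)])]))
b=a.astype(int)
w=np.zeros(b.shape[:2],bool);w[212:240,416:442]=True
w&=(b.min(2)>110);n,l,st,c=cv2.connectedComponentsWithStats(w.astype(np.uint8))
for i in range(1,n):
    if st[i,4]<8: continue
    ys,xs=np.nonzero(l==i);Q=np.array([onz("top",(x,y),.097)[:2] for x,y in zip(xs,ys)])
    v=np.linalg.eigh(np.cov(Q.T))[1][:,1]; t=(Q-Q.mean(0))@v
    print("white",st[i].tolist(),np.degrees(np.arctan2(v[1],v[0])).round(1),(Q.mean(0)+v*t.min()).round(4),(Q.mean(0)+v*t.max()).round(4))
E
```

```text
[ 0.30004943 -0.51893355  0.18155341] 51.975
top 63.1 61.9
scene 52.6 65.8
white [416, 212, 26, 28, 339] 170.5 [ 0.5578 -0.357 ] [ 0.4888 -0.3454]
white [421, 219, 12, 7, 40] 64.7 [ 0.5253 -0.3575] [ 0.5361 -0.3345]
```

View pics/c12.png

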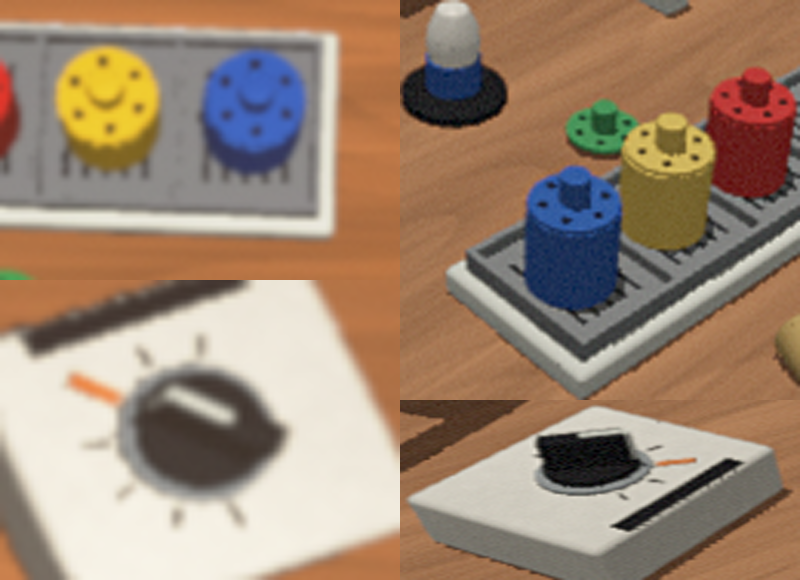

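The pointer line measures 64.7° and the orange mark 63.5°, so they agree to about 1° (tolerance ±6.9°). All three lids sit level and the arm is clear of everything.

```bash
python3 -c "
from station import arm
print(arm.sign_off())"
```

```text
the job is handed in; nothing more can be done
None
```

I handed the job in at about 52 s: the red, yellow and blue tubs stand in bays with their own lids seated (there was no green tub), and the dial was then turned to the orange mark, about 1° off by my measurement; sign-off returned no verdict.

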